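# Drip-dry a stained bead with tongs over a cork pad

### The arm

A 6-joint arm with a two-finger parallel gripper is mounted at the origin on the work surface. World frame = base frame: x ahead of the robot, y to its left, z up, the work surface at z = 0. Lengths are in m, angles in rad, forces in N, time in s.
With the tool pointing down it reaches from about 0.35 to 0.975 m from the base axis. Payload 4.9 kg.
Tool frame: the origin (TCP) lies at the very end of the fingers, on their centre line; the grasp point (between the pads) lies 19 mm behind it (manip.hold_point_z is the distance from the TCP to the grasp point, in m); z points along the fingers, y is the direction in which the jaws open and shut (so a half turn about z gives the same grasp; the last joint's range is limited). The gripper opens to 85 mm and grips with 20 to 120 N. Pads are 22 mm wide; open, the fingers measure 114 mm over their backs; the gripper's body (76 mm by 85 mm) begins 54 mm behind the grasp point. The pads swing forward as they close: fully open they stand 13 mm farther back than shut.
Start: joints at [1.156, 0.053, 1.613, -0, 1.476, -0.119], TCP at [0.182, 0.598, 0.198] pointing down, gripper open.
Joint ranges: [-3.01, 3.01], [-1.01, 2.22], [0.06, 2.58], [-1.02, 4.17], [0.09, 2.62], [-3.14, 3.14]. Speed limits (rad/s): [2.57, 2.57, 3.14, 3.14, 3.14, 3.14].

### API

Orientations are given as a unit quaternion [w, x, y, z].
In Python, from plant import manip gives the robot as it stands. The module is installed in compiled form; this text tells all that it offers.
- The arm moves only by the shell command python3 -m creep 'ROWS'. ROWS is JSON, a list of rows, each a list of 7 numbers: the turn, a rotation vector about the tool's x, y, z in degrees, then the shift along the tool's x, y, z in m, then the opening, from 0 (shut) to 1 (fully open). In form: [[ax, ay, az, tx, ty, tz, jaw], ...]. A call has 1 to 20 rows; each row shifts and turns the commanded pose from where the row before left it, along the tool's axes as they then stand; what a row does not reach is not made up. A row lasts 1/12 s, in which the tool goes at most 41.7 mm and 7.16 degrees, less where a joint would pass 70% of its speed; a pose out of reach is approached as far as the arm can. A call is refused whole if a number of a shift passes 0.0417 or a number of a turn 7.16, either way. A call with a gripper value outside its range is refused whole. The fingers move at their own pace and stop on an object; the grip force is fixed at half the most. Time passes only in rows, so rows that do not move let the fingers close. It gives the time, the measured TCP pose, the force and the opening at its end, in the units of the state.
- manip.state(): the state, without advancing time (a new reading comes with each control period).
- manip.grab_frame(name): name is "scene" or "top"; returns the picture (420x560x3 uint8, blue, green, red); there is no depth.
- manip.get_calibration(name): a dict with "fx", "fy", "cx", "cy" (pixels), "xyz" and "attitude" of the camera in the world. Camera axes: x right, y down, z forward; pixel columns grow to the right and rows downward; lengths in m; the calibration is good to about 2 mm. A picture is of the moment at which its call begins. get_calibration takes no time and is no camera call.
- manip.job_done(): hands the job in, once; it reports no verdict.
Trained networks look in the newest picture that a camera, given by its name, has taken for a name from the list of things; names that differ only in an ending like _2 or _b are one class to them, and where a whole thing is asked for, a point or a joint stands for the part that bears it (a point fixed in the world has none). Each returns a list of dicts, best first, with "confidence" (0 to 1); they miss things now and then, are a little off and sometimes report something else, mostly with a low value. They report only what shows in the picture. A call takes as long as a camera call.
- manip.cut_out(target, camera): "pixels" (420x560 bool, what is visible of it) and "rect" ([left, top, right, bottom] in pixels, round what is visible of it).
The state is a dict: "time": time; "joint_pos": joint angles; "joint_vel": joint speeds; "joint_efforts": joint torques, N m; "tool_pos": TCP position; "tool_rot": TCP orientation; "contact_force": force on the tool from outside, world axes, zero at the start; "ft_torque": the same for the moment, N m; "gripper_width": opening from 0.0 (shut) to 1.0 (fully open).
Only numpy, scipy, OpenCV 4.12 (cv2) and the standard library are available. Lean on these libraries where they do the work, as an engineer would, in place of code of your own. Each camera call takes 0.05 s, during which the arm holds its last target.

### The job

Pick the thin cork pad up off the table and lay it flat in the shallow white tray. Then take up the tongs, close them on the freshly stained wooden bead that stands on the small metal stand, lift it off and hold it in the tongs over the middle of the pad, at least 6 cm above it, and finish while still holding it there. The bead is wet: never touch it with the gripper or let it fall, and leave the bottle, cap and brush where they are.

Things in the scene. Friction and masses are not known exactly. Their poses are not given: they have to be found in the camera images.
- tongs: Steel spring tongs lying on edge: both arms rest on the table and open sideways. 225 mm long, 22 mm high, arms 3 mm thick, about 120 g. Origin: on the underside, midway between the two black grip pads of the open tongs, near the centre of mass; x points along the tongs to the tips, y sideways to the fixed arm, z up. Pivot at x = -85 mm.
- tongs_grip (a point): Where to grip, fingers closing along the tongs' y: midway between the black grip pads, 11 mm above the underside. The pads are 55 mm long (27 mm to either side of here), outside both arms, 22 mm high. Width over them here: 58 mm open, 41 mm when closed on the bead (pads then parallel).
- tongs_tips (a point): Midway between the black-lined tips of the open tongs, 103 mm ahead of tongs_grip, 11 mm above the underside: best spot for the bead. The liners are 40 mm long, 22 mm high. Gap: 69 mm open; squeezing the grip pads by 1 mm narrows it by about 2.2 mm (50 mm over the pads leaves about 51 mm).
- tongs_jaw (a joint): Angle by which the tongs are squeezed: 0 open, about 0.19 rad when closed on the bead, at most 0.34. A built-in spring opens them: the grip pads push out with 3.5 N when open and 7 N when closed on the bead, so squeezing a little already holds the tongs; a grip of 15 to 25 N on the pads closes them firmly on the bead.
- bead: Dark wooden barrel bead standing upright, 32 mm in diameter (straight side from 5 to 29 mm up), 36 mm tall, about 30 g, rounded top. Origin: centre of its underside, z up. It stands loose on the stand.
- stand: Fixed round aluminium stand, 30 mm high: foot 68 mm in diameter and 6 mm high, stem, flat round top 38 mm in diameter. Origin: centre of its underside on the table.
- tray: Fixed shallow white open tray, 140 mm (its x) by 150 mm (its y), rim 12 mm high, walls and floor 4 mm thick. Origin: centre of its underside, on the table.
- pad: Loose rectangular cork pad, 90 mm (its x) by 56 mm (its y), 6 mm thick, about 25 g. Origin: centre of its underside.
- dye_bottle: Bystander: closed amber bottle with black cap, 42 mm in diameter, 75 mm tall. Origin: centre of its underside.
- cap: Bystander: black bottle cap lying flat, 40 mm in diameter, 14 mm high. Origin: centre of its underside.
- paintbrush: Bystander: brush, 180 mm long, lying on the table. Origin on its underside.

How it is judged:
By the outcome, as a careful person would: the job done as asked, in the order asked, and still so for the second after the job is handed in, while the arm keeps its last pose, push and grip.
It also fails if it takes over 64 s, if anything falls off the work surface, if the arm or the gripper's body presses on something with over 40 N, if the wrist force passes 120 N, or if a joint passes its speed limit or range.

## Working session

There is one attempt and no reset: what is moved stays moved. The work goes in short steps, Python scripts to look and compute and a shell command to move; the robot and the scene stay as the last step left them, time stands still between calls to the robot, and variables do not carry over. Pictures are saved under pics/ and viewed, and the job is handed in when it is done.

```bash
mkdir -p pics; python3 - <<'E'
from plant import manip
import cv2,json
for n in ("scene","top"):
    im=manip.grab_frame(n); cv2.imwrite(f"pics/{n}0.png",im)
    print(n,manip.get_calibration(n))
print(manip.state()); print(manip.hold_point_z)
E
```

```text
scene {'fx': 452.0251394113328, 'fy': 452.0251394113328, 'cx': 278.8256662235632, 'cy': 208.0904721980573, 'xyz': array([ 1.21067947, -0.54342427,  0.63998727]), 'attitude': array([-0.43729561,  0.80254174,  0.36121541, -0.18499388])}
top {'fx': 532.9529241715055, 'fy': 532.9529241715055, 'cx': 271.997943355403, 'cy': 219.54942834451833, 'xyz': array([0.49506371, 0.03925313, 1.38350602]), 'attitude': array([ 0.00689481, -0.69788384,  0.71582784, -0.02238534])}
{'time': 0.1, 'joint_pos': array([ 1.15598834e+00,  5.32884048e-02,  1.61419155e+00, -1.08824321e-05,
        1.47602659e+00, -1.18980288e-01]), 'joint_vel': array([-0.00051517, -0.00266301, -0.00183087, -0.00080809,  0.00340108,
        0.00080461]), 'joint_efforts': array([-1.91587033e-04, -3.94900954e+01, -3.71361315e+01, -3.91856531e-05,
        3.93959926e-03, -4.22396454e-06]), 'tool_pos': array([0.18193486, 0.59725501, 0.19696673]), 'tool_rot': array([-2.47156846e-04,  1.47374500e-01,  9.89080301e-01, -9.24491654e-04]), 'contact_force': array([ 0.54017584, -0.7644181 ,  1.11063277]), 'ft_torque': array([0.03650405, 0.06061921, 0.00747411]), 'gripper_width': 0.9968567197523077}
0.0187
```

View pics/scene0.png

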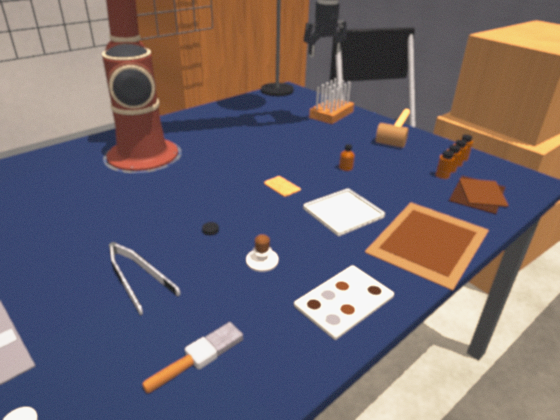

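View pics/top0.png

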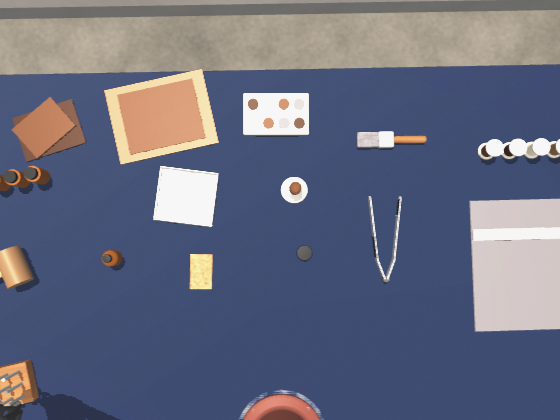

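The scene view shows pad (282,186), tray (344,211), bead on stand (262,245) and tongs (140,275). The top view shows pad (201,271), tray (186,196), bead (295,188), and tongs with apex (386,279) and tips (370,197) and (400,197).

```bash
cat > h.py <<'E'
import numpy as np, cv2
from plant import manip
from scipy.spatial.transform import Rotation as R
def RM(q): return R.from_quat([q[1],q[2],q[3],q[0]])
def ray(n,uv,z):
    c=manip.get_calibration(n); uv=np.atleast_2d(np.float64(uv))
    d=np.c_[(uv[:,0]-c['cx'])/c['fx'],(uv[:,1]-c['cy'])/c['fy'],np.ones(len(uv))]
    d=RM(c['attitude']).apply(d); o=c['xyz']
    return o+d*((z-o[2])/d[:,2])[:,None]
def proj(n,p):
    c=manip.get_calibration(n); q=RM(c['attitude']).inv().apply(np.atleast_2d(p)-c['xyz'])
    return np.c_[q[:,0]/q[:,2]*c['fx']+c['cx'],q[:,1]/q[:,2]*c['fy']+c['cy']]
def rect(n,mask,z):
    cs,_=cv2.findContours(mask.astype(np.uint8),cv2.RETR_EXTERNAL,cv2.CHAIN_APPROX_NONE)
    c=max(cs,key=cv2.contourArea)[:,0,:]
    P=ray(n,c,z)[:,:2]; P=(P*1e4).astype(np.float32)
    (x,y),(w,h),a=cv2.minAreaRect(P); return np.round([x/1e4,y/1e4,w/1e4,h/1e4,a],4)
E
python3 - <<'E'
from h import *
for n in ("top","scene"):
    manip.grab_frame(n)
    for t,z in (("pad",.006),("tray",.012),("tongs",.022),("bead",.048),("stand",.006),("cap",.014),("dye_bottle",.075),("paintbrush",.01)):
        r=manip.cut_out(t,n)
        for o in r[:2]:
            m=o['pixels']; print(n,t,round(o['confidence'],2),o['rect'],m.sum(),rect(n,m,z))
            if t in("bead",):
                v,u=np.nonzero(m); print(' cen',u.mean(),v.mean(),ray(n,[[u.mean(),v.mean()]],z))
        if t=="tongs" and r: np.save(f"tongs_{n}.npy",r[0]['pixels'])
im=cv2.imread('pics/top0.png'); cv2.imwrite('pics/tz.png',cv2.resize(im[170:300,270:430],None,fx=4.5,fy=4.5,interpolation=cv2.INTER_CUBIC))
E
```

```text
top pad 0.71 [188.2, 253.2, 210.1, 286.5] 757 [4.24100e-01 1.96500e-01 5.63000e-02 8.71000e-02 8.84144e+01]
top tray 0.92 [149.7, 166.3, 216.6, 225.2] 3168 [ 0.618   0.2303  0.1511  0.1397 81.5097]
top tongs 0.69 [367.9, 196.0, 399.4, 282.0] 546 [ 4.94400e-01 -2.78000e-01  8.28000e-02  2.15500e-01  8.84304e+01]
top bead 0.7 [151.8, 166.0, 216.2, 222.8] 3244 [ 0.6161  0.2252  0.1518  0.1387 81.7527]
 cen 184.87854500616524 195.65166461159063 [[0.61536135 0.22590094 0.048     ]]
top stand 0.7 [278.7, 176.8, 307.3, 204.5] 375 [ 6.28500e-01 -4.82000e-02  6.24000e-02  6.51000e-02  8.84797e+01]
top cap 0.74 [295.1, 246.2, 312.8, 258.2] 198 [ 4.64700e-01 -7.02000e-02  3.86000e-02  3.85000e-02  8.84124e+01]
top dye_bottle 0.73 [101.9, 248.6, 120.0, 267.2] 311 [4.66300e-01 4.04200e-01 4.86000e-02 4.13000e-02 8.85035e+01]
top paintbrush 0.72 [357.5, 130.4, 426.0, 148.9] 830 [ 7.54200e-01 -3.06200e-01  1.81200e-01  4.20000e-02  8.87395e+01]
scene pad 0.87 [265.6, 176.7, 299.4, 197.6] 405 [0.4274 0.1927 0.0985 0.064  1.1109]
scene tray 0.58 [303.2, 189.7, 384.2, 237.8] 2090 [ 0.6226  0.2214  0.1
[... 151 characters left out ...]
255.1] 244 [ 6.27700e-01 -5.24000e-02  3.01000e-02  6.22000e-02  4.92209e+01]
 cen 261.12704918032784 244.10655737704917 [[ 0.62888877 -0.05286516  0.048     ]]
scene stand 0.68 [244.9, 250.2, 275.6, 271.4] 520 [ 0.6308 -0.0548  0.0653  0.0706 49.118 ]
scene stand 0.41 [306.0, 189.4, 386.8, 233.9] 2062 [ 0.618   0.229   0.1623  0.1524 80.6681]
scene cap 0.44 [202.2, 221.6, 223.1, 237.6] 189 [ 4.71200e-01 -7.69000e-02  3.74000e-02  5.33000e-02  5.42855e+01]
scene dye_bottle 0.56 [337.8, 143.9, 355.2, 169.9] 241 [5.09700e-01 3.55600e-01 3.28000e-02 1.44200e-01 4.01586e+01]
scene paintbrush 0.73 [141.8, 323.7, 240.1, 395.0] 1920 [ 7.52400e-01 -3.08300e-01  1.82200e-01  5.30000e-02  8.90324e+01]
```

View pics/tz.png

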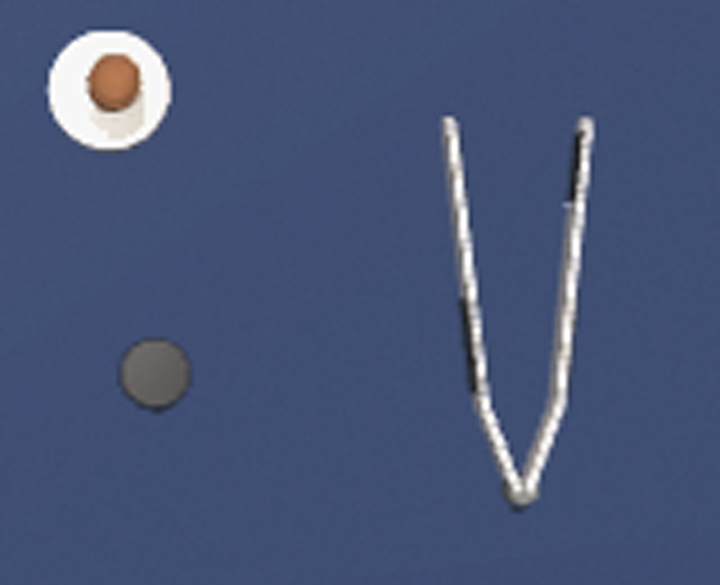

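```bash
cat > pose.py <<'E'
from h import *
def seg(im,name,roi):
    l,t,r,b=roi; hsv=cv2.cvtColor(im,cv2.COLOR_BGR2HSV).astype(int); m=np.zeros(im.shape[:2],bool)
    s=hsv[t:b,l:r]
    bg=(s[...,0]>100)&(s[...,0]<130)&(s[...,1]>70)
    m[t:b,l:r]=~bg; n,lab,st,c=cv2.connectedComponentsWithStats(m.astype(np.uint8))
    k=1+np.argmax(st[1:,4]); return lab==k
def mom(P):
    c=P.mean(0); w,v=np.linalg.eigh(np.cov((P-c).T)); a=np.degrees(np.arctan2(v[1,1],v[0,1])); return c,(a+90)%180-90,np.sqrt(12*w)
E
python3 - <<'E'
from pose import *
for n,rp,rt,rg in (("top",(180,245,222,298),(145,160,224,232),(360,188,408,290)),("scene",(258,170,305,200),(298,183,390,238),(100,236,185,316))):
    im=cv2.imread(f'pics/{n}0.png')
    for nm,r,z in(("pad",rp,.005),("tray",rt,.01),("tongs",rg,.018)):
        m=seg(im,nm,r); v,u=np.nonzero(m); P=ray(n,np.c_[u,v],z)[:,:2]
        # area-weighted approx
        print(n,nm,m.sum(),*mom(P),rect(n,m,z))
        cv2.imwrite(f'pics/m_{n}_{nm}.png',m[r[1]:r[3],r[0]:r[2]]*255)
a=[]
for n,r in(("top",(270,170,430,300)),("scene",(95,225,195,320))):
    im=cv2.imread(f'pics/{n}0.png')[r[1]:r[3],r[0]:r[2]]; a.append(im)
cv2.imwrite('pics/s_tz.png',cv2.resize(a[1],None,fx=6,fy=6,interpolation=cv2.INTER_CUBIC))
E
```

```text
top pad 847 [0.42237081 0.19508489] -2.869297356257732 [0.0603766  0.09195202] [4.22800e-01 1.95600e-01 5.90000e-02 9.00000e-02 8.87883e+01]
top tray 3324 [0.61732297 0.22941883] 83.11987696350627 [0.1430274  0.15408804] [ 0.6175  0.2293  0.1549  0.1431 81.6287]
top tongs 706 [ 0.49239415 -0.28117564] -0.6695772233601929 [0.09429101 0.21991291] [ 4.94300e-01 -2.80700e-01  8.57000e-02  2.21100e-01  8.86254e+01]
scene pad 518 [0.42328846 0.19621136] -5.88021515488748 [0.07136233 0.10795097] [4.21700e-01 1.96600e-01 7.28000e-02 1.10400e-01 8.76585e+01]
scene tray 2386 [0.62271677 0.22487141] -78.55479656466002 [0.1603061  0.17116155] [ 0.6192  0.2288  0.1723  0.1638 81.3548]
scene tongs 1202 [ 0.50279614 -0.2782041 ] -1.9234953519130045 [0.09598663 0.22986164] [ 0.5001 -0.2715  0.0904  0.2447 82.1493][ WARN:0@0.762] global loadsave.cpp:1063 imwrite_ Unsupported depth image for selected encoder is fallbacked to CV_8U.
```

View pics/s_tz.png

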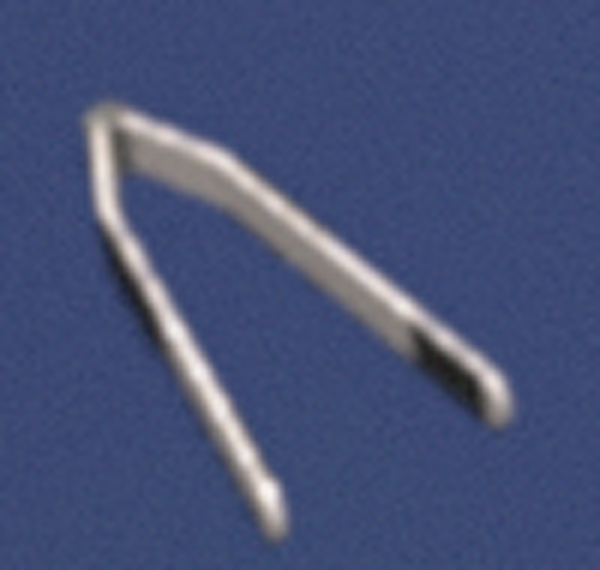

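```bash
python3 - <<'E'
from h import *
uv=np.array([[520,490],[448,120],[587,122]])/4.5+[270-.5,170-.5]
P=ray("top",uv,.022);print(P)
tip=(P[1]+P[2])/2; d=tip-P[0];print(tip,np.hypot(*d[:2]),np.degrees(np.arctan2(d[1],d[0])),np.hypot(*(P[1]-P[2])[:2]))
u=d/np.linalg.norm(d);print("origin",P[0]+u*.085, tip-u*.103)
uv=np.array([[105,112],[495,400],[272,520]])/6+[95-.5,225-.5]
print(ray("scene",uv,.018))
# bead
for n,uv in(("top",np.array([[114,82]])/4.5+[269.5,169.5]),("top",np.array([[109,90]])/4.5+[269.5,169.5])): print(ray(n,uv,.055),ray(n,uv,.006))
s=manip.state();print(RM(s['tool_rot']).as_matrix().round(3))
E
```

```text
[[ 0.39334372 -0.27651842  0.022     ]
 [ 0.60505486 -0.24249572  0.022     ]
 [ 0.6019911  -0.3223128   0.022     ]]
[ 0.60352298 -0.28240426  0.022     ] 0.2102616602114708 -1.6040853326138471 0.07987585284010086
origin [ 0.47831041 -0.27889782  0.022     ] [ 0.50056334 -0.27952099  0.022     ]
[[ 0.38138102 -0.27608305  0.018     ]
 [ 0.60615539 -0.24809715  0.018     ]
 [ 0.60682574 -0.32739972  0.018     ]]
[[ 0.62805806 -0.04980592  0.055     ]] [[ 0.63296336 -0.05309073  0.006     ]]
[[ 0.62365988 -0.04689847  0.055     ]] [[ 0.62840296 -0.05007604  0.006     ]]
[[-0.957  0.292  0.   ]
 [ 0.292  0.957  0.   ]
 [-0.     0.    -1.   ]]
```

```bash
python3 -m creep '[[0,0,-4.85,0,0,0,0.8],[0,0,-4.85,0,0,0,0.8],[0,0,-4.85,0,0,0,0.8],[0,0,0,-0.0161,-0.0244,0,0.8],[0,0,0,-0.0161,-0.0244,0,0.8],[0,0,0,-0.0161,-0.0244,0,0.8],[0,0,0,-0.0161,-0.0244,0,0.8],[0,0,0,-0.0161,-0.0244,0,0.8],[0,0,0,-0.0161,-0.0244,0,0.8],[0,0,0,-0.0161,-0.0244,0,0.8],[0,0,0,-0.0161,-0.0244,0,0.8],[0,0,0,-0.0161,-0.0244,0,0.8],[0,0,0,-0.0161,-0.0244,0,0.8],[0,0,0,-0.0161,-0.0244,0,0.8],[0,0,0,-0.0161,-0.0244,0,0.8],[0,0,0,-0.0161,-0.0244,0,0.8],[0,0,0,-0.0161,-0.0244,0,0.8],[0,0,0,-0.0161,-0.0244,0,0.8],[0,0,0,-0.0161,-0.0244,0,0.8],[0,0,0,0,0,0,0.8]]'
cat > st.py <<'E'
from h import *
s=manip.state();M=RM(s['tool_rot']).as_matrix();print(round(s['time'],2),s['tool_pos'].round(4),"yaw(y)",np.degrees(np.arctan2(M[1,1],M[0,1])).round(2),"z",M[:,2].round(3),s['contact_force'].round(1),s['gripper_width'].round(3))
import sys
if len(sys.argv)>3:
    d=np.array([float(a) for a in sys.argv[1:4]])-s['tool_pos'];print("tool shift",(M.T@d).round(4))
E
python3 st.py .4225 .1955 .197
```

```text
time: 2.67
tool_pos: [0.4252, 0.1936, 0.1984]
tool_rot: [0.001, 0.023, 1.0, -0.001]
contact_force: [-0.2, 0.6, 0.3]
gripper_width: 0.803Traceback (most recent call last):
  File "st.py", line 2, in <module>
    s=manip.state();M=RM(s['tool_rot']).as_matrix();print(round(s['time'],2),s['tool_pos'].round(4),"yaw(y)",np.degrees(np.arctan2(M[1,1],M[0,1])).round(2),"z",M[:,2].round(3),s['contact_force'].round(1),s['gripper_width'].round(3))
                                                                                                                                                                                                            ^^^^^^^^^^^^^^^^^^^^^^^^
AttributeError: 'float' object has no attribute 'round'
```

```bash
sed -i "s/s\['gripper_width'\].round(3)/round(float(s['gripper_width']),3)/" st.py; python3 -m creep '[[0,0,0,0.0025,0.002,0.02,0.8],[0,0,0,0,0,0.03,0.8],[0,0,0,0,0,0.03,0.8],[0,0,0,0,0,0.03,0.8],[0,0,0,0,0,0.03,0.8],[0,0,0,0,0,0.02,0.8],[0,0,0,0,0,0.013,0.8],[0,0,0,0,0,0.01,0.8],[0,0,0,0,0,0,0.8],[0,0,0,0,0,0,0.8]]'; python3 st.py; python3 - <<'E'
from h import *
a=[]
for n,(l,t,r,b) in(("top",(160,230,240,310)),("scene",(240,140,320,220))):
    im=manip.grab_frame(n)[t:b,l:r]; a.append(cv2.resize(im,(400,400),interpolation=cv2.INTER_CUBIC))
cv2.imwrite('pics/p1.png',np.hstack(a))
E
```

```text
time: 3.5
tool_pos: [0.4207, 0.1994, 0.0152]
tool_rot: [-0.0, 0.021, 1.0, 0.0]
contact_force: [-0.3, -0.1, -0.4]
gripper_width: 0.801
3.5 [0.4207 0.1994 0.0152] yaw(y) 87.62 z [-0.  0. -1.] [-0.3 -0.1 -0.4] 0.801
```

View pics/p1.png

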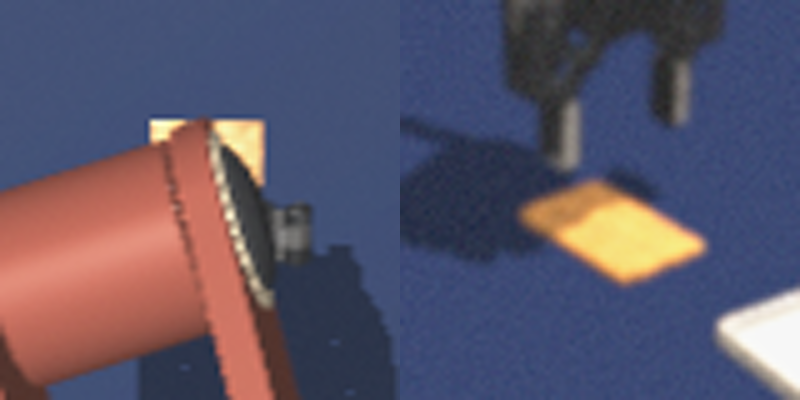

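```bash
python3 - <<'E'
from h import *
for x in(.4097,.4317):
  for y in (.1994-.034,.1994+.034): print(x,y,proj("scene",[[x,y,.018],[x,y,.03]]).round(1).tolist(), proj("top",[[x,y,.018]]).round(1))
for c in [(1,1),(1,-1),(-1,-1),(-1,1)]:
  print(c,proj("scene",[.4225+.045*c[0],.1955+.028*c[1],.006]),proj("top",[.4225+.045*c[0],.1955+.028*c[1],.006]))
E
```

```text
0.4097 0.1654 [[270.3, 183.3], [270.3, 179.4]] [[211.9 276.6]]
0.4097 0.2334 [[288.5, 175.4], [288.6, 171.7]] [[185.1 277.3]]
0.4317 0.1654 [[275.7, 186.4], [275.7, 182.5]] [[211.7 267.9]]
0.4317 0.2334 [[293.8, 178.4], [294.0, 174.6]] [[185.  268.7]]
(1, 1) [[300.09537482 188.25135276]] [[189.23044974 254.35741904]]
(1, -1) [[285.11066321 195.20358244]] [[211.04739567 253.78359308]]
(-1, -1) [[263.23066129 182.29976748]] [[211.78773251 288.89022679]]
(-1, 1) [[278.11477089 175.96094879]] [[189.91241029 289.49785554]]
```

```bash
python3 st.py; python3 - <<'E'
from h import *
(l,t,r,b)=(240,130,320,210)
im=manip.grab_frame("scene")[t:b,l:r]; 
cv2.imwrite('pics/p2.png',cv2.resize(im,None,fx=7,fy=7,interpolation=cv2.INTER_CUBIC))
E
python3 st.py
```

```text
3.6 [0.4219 0.1996 0.0165] yaw(y) 87.61 z [ 0.002  0.001 -1.   ] [-0.5  0.4  0.7] 0.795
3.65 [0.422  0.1996 0.0167] yaw(y) 87.61 z [ 0.003  0.001 -1.   ] [-0.1 -0.7 -0. ] 0.801
```

View pics/p2.png

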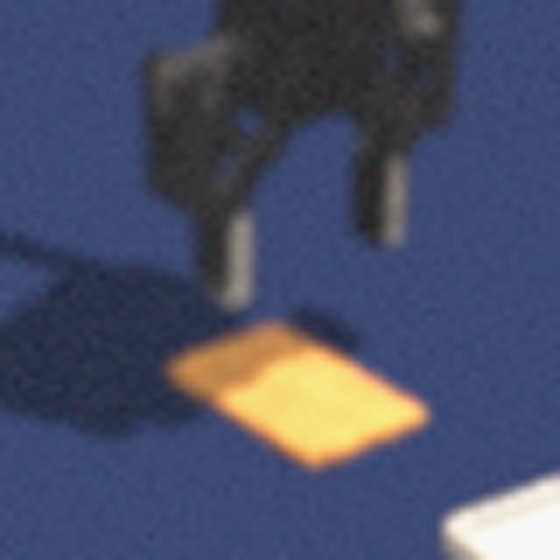

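```bash
python3 - <<'E'
from h import *
for z in(.01,.02,.03,.045,.06): print(z,ray("scene",[[273.6,173.6],[296.4,164.7],[31/1+240,130+43.5]],z)[:,:2].round(3).tolist())
E
```

```text
0.01 [[0.364, 0.218], [0.367, 0.306], [0.359, 0.213]]
0.02 [[0.378, 0.206], [0.38, 0.293], [0.372, 0.201]]
0.03 [[0.391, 0.194], [0.394, 0.279], [0.386, 0.189]]
0.045 [[0.411, 0.176], [0.414, 0.259], [0.406, 0.171]]
0.06 [[0.431, 0.158], [0.434, 0.239], [0.426, 0.153]]
```

```bash
python3 -m creep '[[0,0,0,0,-0.003,0.004,0.8],[0,0,0,0,0,0.004,0.8],[0,0,0,0,0,0.003,0.8],[0,0,0,0,0,0,0.8]]';  python3 - <<'E'
from h import *
(l,t,r,b)=(240,130,320,210)
im=manip.grab_frame("scene")[t:b,l:r]; 
cv2.imwrite('pics/p3.png',cv2.resize(im,None,fx=7,fy=7,interpolation=cv2.INTER_CUBIC))
E
python3 st.py
```

```text
time: 3.98
tool_pos: [0.42, 0.1958, 0.0033]
tool_rot: [-0.001, 0.021, 1.0, -0.0]
contact_force: [-0.3, -0.0, -0.4]
gripper_width: 0.796
4.03 [0.4202 0.1959 0.0036] yaw(y) 87.59 z [-0.001 -0.    -1.   ] [-0.1 -0.4 -0.4] 0.802
```

View pics/p3.png

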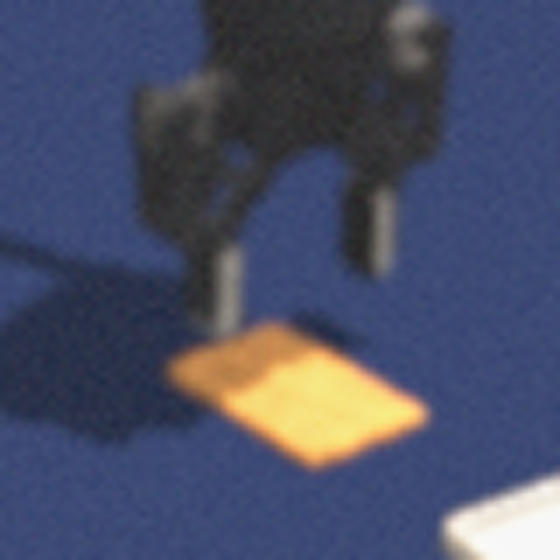

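```bash
python3 - <<'E'
from h import *
print(proj("scene",[[.466,.404,.09],[.466,.404,.075],[.466,.404,0]]))
print("bead",proj("scene",[[.628,-.05,.066],[.628,-.05,.048],[.628,-.05,.03],[.628,-.05,0]]))
print(ray("top",[[112,259]],.075))
E
```

```text
[[346.01919684 142.00832677]
 [345.49645744 146.76668004]
 [342.97871166 169.68502887]]
bead [[261.87130249 236.60084362]
 [261.88491352 243.37099287]
 [261.89824786 250.00351768]
 [261.91987944 260.76310157]]
[[0.4625357  0.40188231 0.075     ]]
```

```bash
python3 - <<'E'
from h import *
for z in(.035,.04,.045): print(z,ray("scene",[[272.4,177.4],[294.3,169.3]],z)[:,:2].round(4).tolist())
E
python3 -m creep '[[0,0,0,0,0,0.002,0.8],[0,0,0,0,0,0.002,0.8],[0,0,0,0,0,0,0.8]]'; python3 st.py
```

```text
0.035 [[0.4115, 0.1712], [0.4166, 0.2487]]
0.04 [[0.4181, 0.1653], [0.4232, 0.2422]]
0.045 [[0.4247, 0.1594], [0.4297, 0.2356]]
time: 4.28
tool_pos: [0.4204, 0.196, -0.0003]
tool_rot: [-0.0, 0.021, 1.0, -0.0]
contact_force: [-0.7, -0.1, 0.2]
gripper_width: 0.798
4.28 [ 4.204e-01  1.960e-01 -3.000e-04] yaw(y) 87.6 z [-0.001 -0.    -1.   ] [-0.7 -0.1  0.2] 0.798
```

```bash
python3 -m creep '[[0,0,0,0,0,0.002,0.8],[0,0,0,0,0,0.002,0.8],[0,0,0,0,0,0.002,0.8],[0,0,0,0,0,0,0.8]]';  python3 - <<'E'
from h import *
(l,t,r,b)=(240,130,320,210)
im=manip.grab_frame("scene")[t:b,l:r]; 
cv2.imwrite('pics/p4.png',cv2.resize(im,None,fx=7,fy=7,interpolation=cv2.INTER_CUBIC))
E
python3 st.py
```

```text
time: 4.62
tool_pos: [0.4203, 0.196, -0.0064]
tool_rot: [-0.0, 0.021, 1.0, -0.0]
contact_force: [-0.4, 0.5, -0.4]
gripper_width: 0.801
4.67 [ 0.4204  0.196  -0.0063] yaw(y) 87.6 z [-0.001 -0.    -1.   ] [-0.4 -0.5 -0. ] 0.8
```

View pics/p4.png

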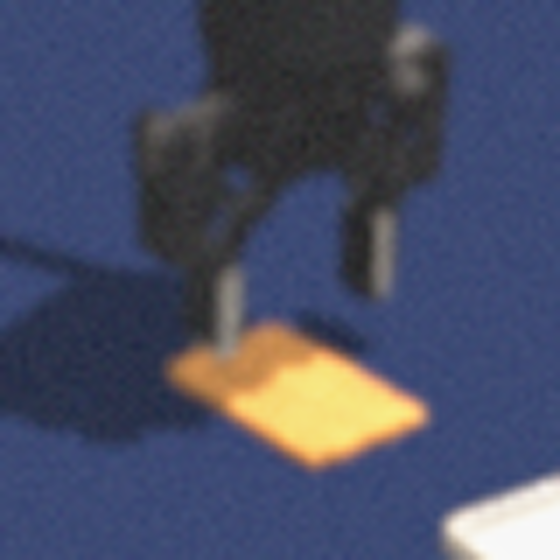

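```bash
python3 -m creep '[[0,0,0,0,0,0.002,0.8],[0,0,0,0,0,0.002,0.8],[0,0,0,0,0,0.002,0.8],[0,0,0,0,0,0,0.8]]'; python3 st.py;  python3 -m creep '[[0,0,0,0,0,0.002,0.8],[0,0,0,0,0,0.002,0.8],[0,0,0,0,0,0,0.8]]';  python3 - <<'E'
from h import *
(l,t,r,b)=(240,130,320,210)
a=cv2.resize(manip.grab_frame("scene")[t:b,l:r],None,fx=5,fy=5,interpolation=cv2.INTER_CUBIC)
c=cv2.resize(manip.grab_frame("top")[230:310,160:240],None,fx=5,fy=5,interpolation=cv2.INTER_CUBIC)
cv2.imwrite('pics/p5.png',np.hstack([a,c]))
E
python3 st.py
```

```text
time: 5.0
tool_pos: [0.4203, 0.196, -0.0124]
tool_rot: [-0.0, 0.021, 1.0, -0.0]
contact_force: [0.3, -0.1, -0.3]
gripper_width: 0.804
5.0 [ 0.4203  0.196  -0.0124] yaw(y) 87.6 z [-0.001 -0.    -1.   ] [ 0.3 -0.1 -0.3] 0.804
time: 5.25
tool_pos: [0.4204, 0.196, -0.0164]
tool_rot: [-0.0, 0.021, 1.0, -0.0]
contact_force: [-0.4, 0.2, -0.2]
gripper_width: 0.8
5.35 [ 0.4206  0.1961 -0.016 ] yaw(y) 87.6 z [-0. -0. -1.] [-0.6  0.1 -0.6] 0.802
```

View pics/p5.png

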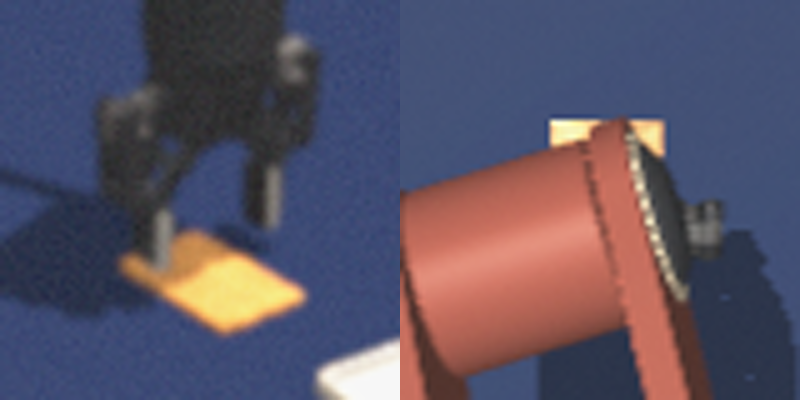

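```bash
python3 -m creep '[[0,0,0,0,0,0.002,0.8],[0,0,0,0,0,0.002,0.8],[0,0,0,0,0,0.002,0.8],[0,0,0,0,0,0,0.8]]'; python3 -m creep '[[0,0,0,0,0,0.002,0.8],[0,0,0,0,0,0.002,0.8],[0,0,0,0,0,0.001,0.8],[0,0,0,0,0,0,0.8]]';  python3 - <<'E'
from h import *
(l,t,r,b)=(240,140,320,220)
a=cv2.resize(manip.grab_frame("scene")[t:b,l:r],None,fx=7,fy=7,interpolation=cv2.INTER_CUBIC)
cv2.imwrite('pics/p6.png',a)
for z in(.01,.015,.02,.025):print(z,ray("scene",[[272,183.6],[293.6,175.6]],z)[:,:2].round(4).tolist())
E
python3 st.py
```

```text
time: 5.68
tool_pos: [0.4203, 0.196, -0.0224]
tool_rot: [-0.0, 0.021, 1.0, -0.0]
contact_force: [0.4, -1.3, -0.4]
gripper_width: 0.799
time: 6.02
tool_pos: [0.4204, 0.196, -0.0273]
tool_rot: [-0.0, 0.021, 1.0, -0.0]
contact_force: [-0.3, 0.5, 0.1]
gripper_width: 0.802
0.01 [[0.4039, 0.1769], [0.4097, 0.2539]]
0.015 [[0.4103, 0.1711], [0.4161, 0.2475]]
0.02 [[0.4167, 0.1654], [0.4224, 0.2412]]
0.025 [[0.4231, 0.1597], [0.4288, 0.2349]]
6.07 [ 0.4205  0.196  -0.0271] yaw(y) 87.6 z [-0. -0. -1.] [-0.2  0.   0.2] 0.799
```

View pics/p6.png

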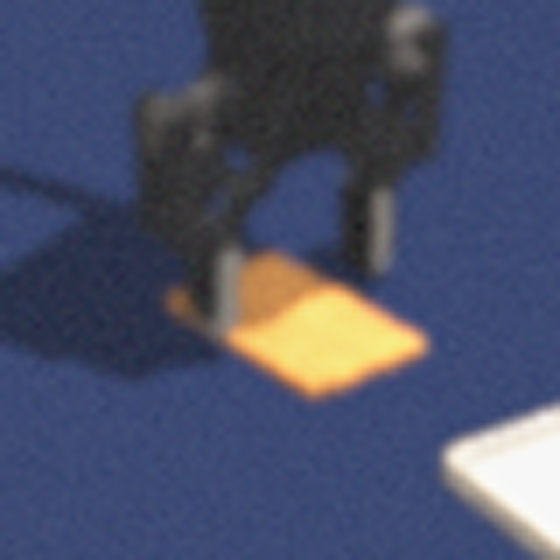

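```bash
python3 -m creep '[[0,0,0,0,0,0.0015,0.8],[0,0,0,0,0,0.0015,0.8],[0,0,0,0,0,0.0015,0.8],[0,0,0,0,0,0,0.8]]';  python3 - <<'E'
from h import *
(l,t,r,b)=(240,140,320,220)
a=cv2.resize(manip.grab_frame("scene")[t:b,l:r],None,fx=7,fy=7,interpolation=cv2.INTER_CUBIC)
cv2.imwrite('pics/p7.png',a)
for z in(.0,.005,.01,.015,.02):print(z,ray("scene",[[272.4,186.9],[294.3,178.9]],z)[:,:2].round(4).tolist())
E
python3 st.py
```

```text
time: 6.4
tool_pos: [0.4204, 0.196, -0.0318]
tool_rot: [-0.0, 0.021, 1.0, -0.0]
contact_force: [-0.7, 0.7, -0.6]
gripper_width: 0.799
0.0 [[0.4054, 0.1771], [0.4123, 0.2547]]
0.005 [[0.4117, 0.1715], [0.4185, 0.2484]]
0.01 [[0.418, 0.1659], [0.4248, 0.2422]]
0.015 [[0.4243, 0.1602], [0.431, 0.236]]
0.02 [[0.4306, 0.1546], [0.4372, 0.2297]]
6.45 [ 0.4205  0.1961 -0.0316] yaw(y) 87.6 z [-0. -0. -1.] [ 0.1 -0.4 -0.4] 0.799
```

View pics/p7.png

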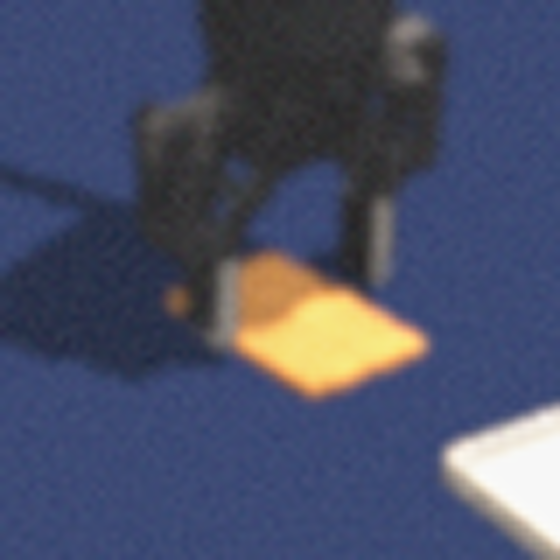

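```bash
python3 -m creep '[[0,0,0,0,0,0.001,0.8],[0,0,0,0,0,0.001,0.8],[0,0,0,0,0,0.001,0.8],[0,0,0,0,0,0,0.8]]'; python3 -m creep '[[0,0,0,0,0,0.001,0.8],[0,0,0,0,0,0.001,0.8],[0,0,0,0,0,0,0.8]]';  python3 -m creep '[[0,0,0,0,0,0.001,0.8],[0,0,0,0,0,0.001,0.8],[0,0,0,0,0,0,0.8]]'
```

```text
time: 6.78
tool_pos: [0.4205, 0.1961, -0.0346]
tool_rot: [-0.0, 0.021, 1.0, -0.0]
contact_force: [-0.4, -0.8, 0.4]
gripper_width: 0.8
time: 7.03
tool_pos: [0.4205, 0.1961, -0.0366]
tool_rot: [-0.0, 0.021, 1.0, -0.0]
contact_force: [-0.3, -0.4, -0.8]
gripper_width: 0.796
time: 7.28
tool_pos: [0.4205, 0.1961, -0.0386]
tool_rot: [-0.0, 0.021, 1.0, -0.0]
contact_force: [-0.2, -0.7, -0.1]
gripper_width: 0.8
```

```bash
python3 -m creep '[[0,0,0,0,0,0.001,0.8],[0,0,0,0,0,0.001,0.8],[0,0,0,0,0,0,0.8]]';  python3 - <<'E'
from h import *
(l,t,r,b)=(240,140,320,220)
a=cv2.resize(manip.grab_frame("scene")[t:b,l:r],None,fx=7,fy=7,interpolation=cv2.INTER_CUBIC)
cv2.imwrite('pics/p8.png',a)
E
python3 st.py
```

```text
time: 7.53
tool_pos: [0.4208, 0.1962, -0.0404]
tool_rot: [0.0, 0.021, 1.0, 0.0]
contact_force: [-0.6, 0.0, -0.1]
gripper_width: 0.801
7.58 [ 0.4207  0.1961 -0.0404] yaw(y) 87.61 z [ 0.  0. -1.] [0.8 0.  0.6] 0.802
```

View pics/p8.png

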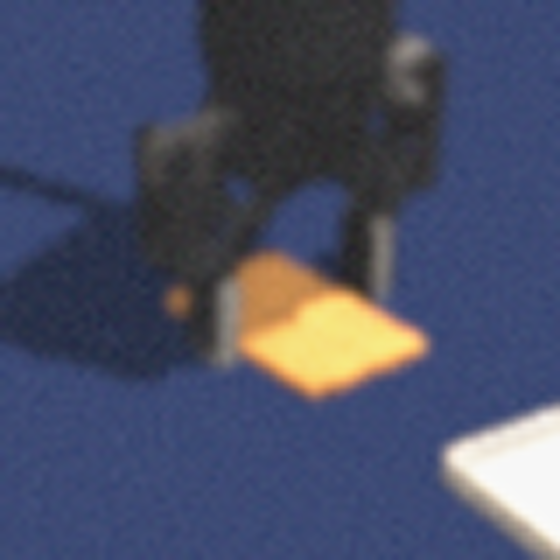

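```bash
python3 -m creep '[[0,0,0,0,0,0.001,0.8],[0,0,0,0,0,0,0.8]]'; python3 -m creep '[[0,0,0,0,0,0.001,0.8],[0,0,0,0,0,0,0.8]]';python3 - <<'E'
from h import *
for z in(.0,.003,.006):print(z,ray("scene",[[272.6,191.7],[294.6,182.6]],z)[:,:2].round(4).tolist())
E
```

```text
time: 7.75
tool_pos: [0.4208, 0.1961, -0.0404]
tool_rot: [-0.0, 0.021, 1.0, -0.0]
contact_force: [-4.9, -0.0, 8.7]
gripper_width: 0.804
time: 7.92
tool_pos: [0.4207, 0.1962, -0.0405]
tool_rot: [-0.001, 0.021, 1.0, -0.0]
contact_force: [-8.0, -3.4, 16.6]
gripper_width: 0.799
0.0 [[0.425, 0.1606], [0.4281, 0.2407]]
0.003 [[0.4287, 0.1573], [0.4318, 0.237]]
0.006 [[0.4324, 0.154], [0.4354, 0.2334]]
```

```bash
python3 -m creep '[[0,0,0,0,0,-0.0035,0.8],[0,0,0,0,0,0,0.72],[0,0,0,0,0,0,0.72],[0,0,0,0,0,0,0.6],[0,0,0,0,0,0,0.6],[0,0,0,0,0,0,0.6],[0,0,0,0,0,0,0.6],[0,0,0,0,0,0,0.6]]'
```

```text
time: 8.58
tool_pos: [0.4223, 0.1967, -0.0368]
tool_rot: [0.001, 0.021, 1.0, 0.0]
contact_force: [-4.1, -0.5, 13.4]
gripper_width: 0.63
```

```bash
python3 -m creep '[[0,0,0,0,0,0,0.55],[0,0,0,0,0,0,0.55],[0,0,0,0,0,0,0.55]]'; python3 -m creep '[[0,0,0,0,0,-0.01,0.55],[0,0,0,0,0,-0.02,0.55],[0,0,0,0,0,-0.02,0.55],[0,0,0,0,0,0,0.55]]';  python3 - <<'E'
from h import *
(l,t,r,b)=(240,140,320,220)
a=cv2.resize(manip.grab_frame("scene")[t:b,l:r],None,fx=7,fy=7,interpolation=cv2.INTER_CUBIC)
cv2.imwrite('pics/p9.png',a)
E
```

```text
time: 8.83
tool_pos: [0.4224, 0.1967, -0.0368]
tool_rot: [0.001, 0.021, 1.0, 0.0]
contact_force: [-3.1, -0.5, 13.0]
gripper_width: 0.63
time: 9.17
tool_pos: [0.4235, 0.197, 0.0148]
tool_rot: [0.003, 0.021, 1.0, 0.001]
contact_force: [0.7, 0.2, 0.6]
gripper_width: 0.63
```

View pics/p9.png

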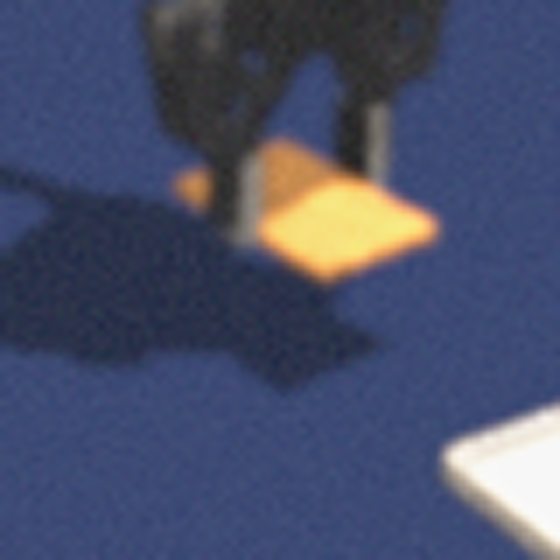

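```bash
python3 -m creep '[[0,0,6,0,0,0,0.55],[0,0,0,-0.0188,0.006,0,0.55],[0,0,0,-0.0188,0.006,0,0.55],[0,0,0,-0.0188,0.006,0,0.55],[0,0,0,-0.0188,0.006,0,0.55],[0,0,0,-0.0188,0.006,0,0.55],[0,0,0,-0.0188,0.006,0,0.55],[0,0,0,-0.0188,0.006,0,0.55],[0,0,0,-0.0188,0.006,0,0.55],[0,0,0,-0.0188,0.006,0,0.55],[0,0,0,-0.0188,0.006,0,0.55],[0,0,0,0,0,0,0.55],[0,0,0,0,0,0,0.55]]';  python3 st.py .618 .2295 .0148; python3 - <<'E'
from h import *
(l,t,r,b)=(290,150,400,250)
a=cv2.resize(manip.grab_frame("scene")[t:b,l:r],None,fx=4,fy=4,interpolation=cv2.INTER_CUBIC)
c=cv2.resize(manip.grab_frame("top")[150:250,140:230],None,fx=4,fy=4,interpolation=cv2.INTER_CUBIC)
cv2.imwrite('pics/q1.png',np.hstack([a,c]))
E
```

```text
time: 10.3
tool_pos: [0.6148, 0.2277, 0.0092]
tool_rot: [-0.001, 0.073, 0.997, -0.0]
contact_force: [0.4, 0.1, -0.1]
gripper_width: 0.63
10.3 [0.6148 0.2277 0.0092] yaw(y) 81.59 z [-0.003 -0.001 -1.   ] [ 0.4  0.1 -0.1] 0.63
tool shift [-0.0029  0.0023 -0.0056]
```

View pics/q1.png

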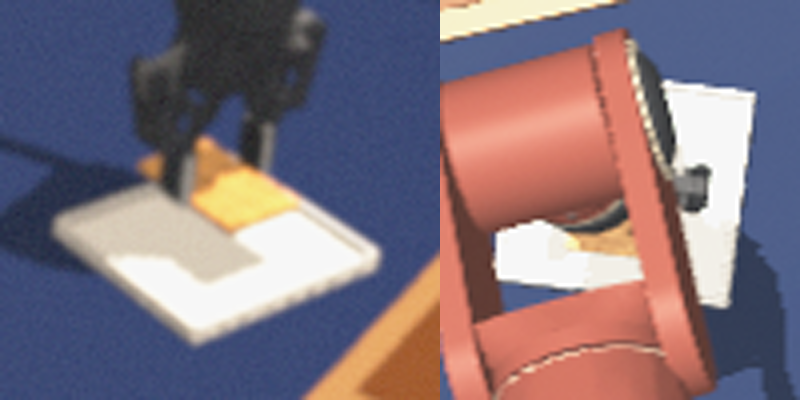

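```bash
python3 -m creep '[[0,0,0,-0.003,0.002,0.01,0.55],[0,0,0,0,0,0.012,0.55],[0,0,0,0,0,0.01,0.55],[0,0,0,0,0,0.004,0.55],[0,0,0,0,0,0.002,0.55],[0,0,0,0,0,0,0.55],[0,0,0,0,0,0,0.55]]'; python3 -m creep '[[0,0,0,0,0,0.002,0.55],[0,0,0,0,0,0.001,0.55],[0,0,0,0,0,0,0.55]]'
```

```text
time: 10.98
tool_pos: [0.6188, 0.2296, -0.0269]
tool_rot: [0.0, 0.073, 0.997, 0.0]
contact_force: [-0.1, -0.6, 0.2]
gripper_width: 0.63
time: 11.23
tool_pos: [0.6188, 0.2296, -0.0297]
tool_rot: [0.0, 0.073, 0.997, 0.0]
contact_force: [0.2, 0.1, -0.9]
gripper_width: 0.626
```

```bash
python3 -m creep '[[0,0,0,0,0,0.001,0.55],[0,0,0,0,0,0.001,0.55],[0,0,0,0,0,0,0.55]]'; python3 -m creep '[[0,0,0,0,0,0.001,0.55],[0,0,0,0,0,0.001,0.55],[0,0,0,0,0,0,0.55]]'
```

```text
time: 11.48
tool_pos: [0.6186, 0.2295, -0.0321]
tool_rot: [-0.0, 0.073, 0.997, -0.0]
contact_force: [-0.4, 0.0, -0.7]
gripper_width: 0.631
time: 11.73
tool_pos: [0.6188, 0.2296, -0.0327]
tool_rot: [-0.0, 0.073, 0.997, -0.0]
contact_force: [-3.2, 0.0, 6.1]
gripper_width: 0.631
```

```bash
python3 -m creep '[[0,0,0,0,0,0,0.7],[0,0,0,0,0,0,0.78],[0,0,0,0,0,0,0.78],[0,0,0,0,0,0,0.78],[0,0,0,0,0,-0.01,0.78],[0,0,0,0,0,-0.03,0.78],[0,0,0,0,0,-0.04,0.78],[0,0,0,0,0,-0.04,0.78],[0,0,0,0,0,-0.02,0.78],[0,0,0,0,0,0,0.9]]'; python3 st.py .478 -.279 .1;  python3 - <<'E'
from h import *
(l,t,r,b)=(290,150,400,250)
a=cv2.resize(manip.grab_frame("scene")[t:b,l:r],None,fx=4,fy=4,interpolation=cv2.INTER_CUBIC)
c=cv2.resize(manip.grab_frame("top")[150:250,140:230],None,fx=4,fy=4,interpolation=cv2.INTER_CUBIC)
cv2.imwrite('pics/q2.png',np.hstack([a,c]))
E
```

```text
time: 12.57
tool_pos: [0.6233, 0.2308, 0.1152]
tool_rot: [0.006, 0.073, 0.997, 0.002]
contact_force: [0.7, 0.7, 0.7]
gripper_width: 0.89
12.57 [0.6233 0.2308 0.1152] yaw(y) 81.61 z [ 0.013  0.003 -1.   ] [0.7 0.7 0.7] 0.89
tool shift [ 0.0695 -0.5256  0.0116]
```

View pics/q2.png

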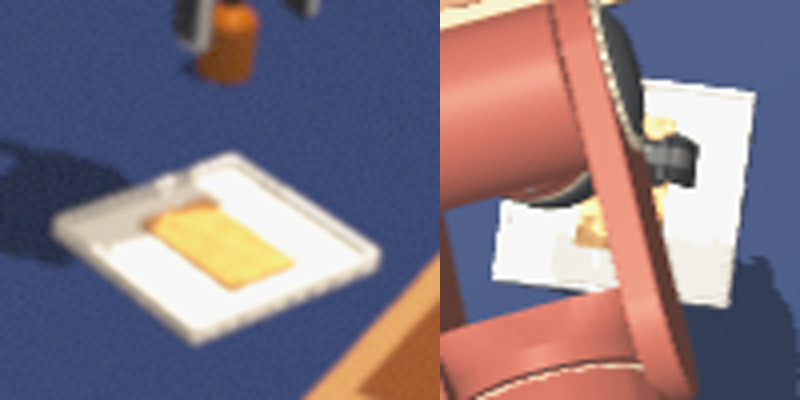

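```bash
python3 -m creep '[[0,0,-6.9,0,0,0,0.9],[0,0,0,0.0073,-0.0286,0,0.9],[0,0,0,0.0073,-0.0286,0,0.9],[0,0,0,0.0073,-0.0286,0,0.9],[0,0,0,0.0073,-0.0286,0,0.9],[0,0,0,0.0073,-0.0286,0,0.9],[0,0,0,0.0073,-0.0286,0,0.9],[0,0,0,0.0073,-0.0286,0,0.9],[0,0,0,0.0073,-0.0286,0,0.9],[0,0,0,0.0073,-0.0286,0,0.9],[0,0,0,0.0073,-0.0286,0,0.9],[0,0,0,0.0073,-0.0286,0,0.9],[0,0,0,0.0073,-0.0286,0,0.9],[0,0,0,0.0073,-0.0286,0,0.9],[0,0,0,0.0073,-0.0286,0,0.9],[0,0,0,0.0073,-0.0286,0,0.9],[0,0,0,0.0073,-0.0286,0,0.9],[0,0,0,0.0073,-0.0286,0,0.9],[0,0,0,0.0073,-0.0286,0,0.9],[0,0,0,0,0,0,0.9]]'; python3 -m creep '[[0,0,0,0,0,0,0.9],[0,0,0,0,0,0,0.9]]'; python3 st.py .478 -.279 .0
```

```text
time: 14.33
tool_pos: [0.4713, -0.2848, 0.1039]
tool_rot: [-0.002, 0.015, 1.0, 0.0]
contact_force: [-0.6, 0.0, 0.2]
gripper_width: 0.899
time: 14.5
tool_pos: [0.4729, -0.2806, 0.1043]
tool_rot: [-0.001, 0.013, 1.0, 0.001]
contact_force: [-0.6, 0.1, -0.7]
gripper_width: 0.901
14.5 [ 0.4729 -0.2806  0.1043] yaw(y) 88.48 z [-0.003  0.002 -1.   ] [-0.6  0.1 -0.7] 0.901
tool shift [-0.0053  0.0015  0.1043]
```

```bash
python3 - <<'E'
from h import *
from pose import seg,mom
im=manip.grab_frame("scene"); cv2.imwrite('pics/r1.png',im)
im2=manip.grab_frame("top"); cv2.imwrite('pics/r1t.png',im2)
m=seg(im2,"pad",(145,160,224,232))
hsv=cv2.cvtColor(im2,cv2.COLOR_BGR2HSV); s=hsv[160:232,145:224]
mm=np.zeros((420,560),bool); mm[160:232,145:224]=(s[...,1]>60)&(s[...,0]<35)
v,u=np.nonzero(mm);print(mm.sum(),mom(ray("top",np.c_[u,v],.01)[:,:2]))
v,u=np.nonzero(m);print(m.sum(),mom(ray("top",np.c_[u,v],.01)[:,:2]))
E
```

```text
715 (array([0.61970057, 0.22819023]), np.float64(-9.023540515362527), array([0.05364106, 0.08872337]))
3322 (array([0.61733263, 0.22938299]), np.float64(83.0672435744138), array([0.14300032, 0.15404923]))
```

View pics/r1.png

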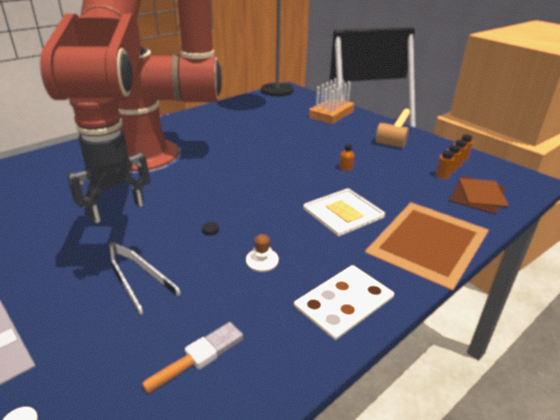

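View pics/r1t.png

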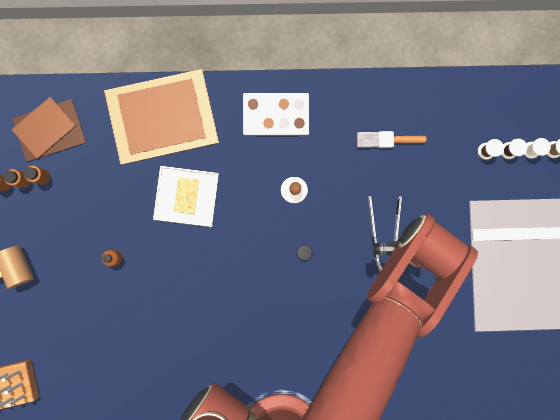

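Pad lies flat mid-tray at about (186,195) in the top view; the gripper hovers over the tongs. Lowering towards the grip pads.

```bash
python3 -m creep '[[0,0,0,-0.005,0.0015,0.02,0.9],[0,0,0,0,0,0.03,0.9],[0,0,0,0,0,0.03,0.9],[0,0,0,0,0,0.025,0.9],[0,0,0,0,0,0.013,0.9],[0,0,0,0,0,0,0.9],[0,0,0,0,0,0,0.9]]'; python3 st.py .478 -.279 -.034; python3 - <<'E'
from h import *
(l,t,r,b)=(70,180,180,320)
a=cv2.resize(manip.grab_frame("scene")[t:b,l:r],None,fx=4,fy=4,interpolation=cv2.INTER_CUBIC)
c=cv2.resize(manip.grab_frame("top")[190:290,350:440],None,fx=4,fy=4,interpolation=cv2.INTER_CUBIC)
c=cv2.copyMakeBorder(c,0,a.shape[0]-c.shape[0],0,0,0)
cv2.imwrite('pics/r2.png',np.hstack([a,c]))
E
```

```text
time: 15.18
tool_pos: [0.479, -0.2795, -0.012]
tool_rot: [-0.0, 0.013, 1.0, 0.0]
contact_force: [-0.5, -1.0, 0.6]
gripper_width: 0.896
15.18 [ 0.479  -0.2795 -0.012 ] yaw(y) 88.56 z [-0.001  0.001 -1.   ] [-0.5 -1.   0.6] 0.896
tool shift [0.001  0.0005 0.022 ]
```

View pics/r2.png

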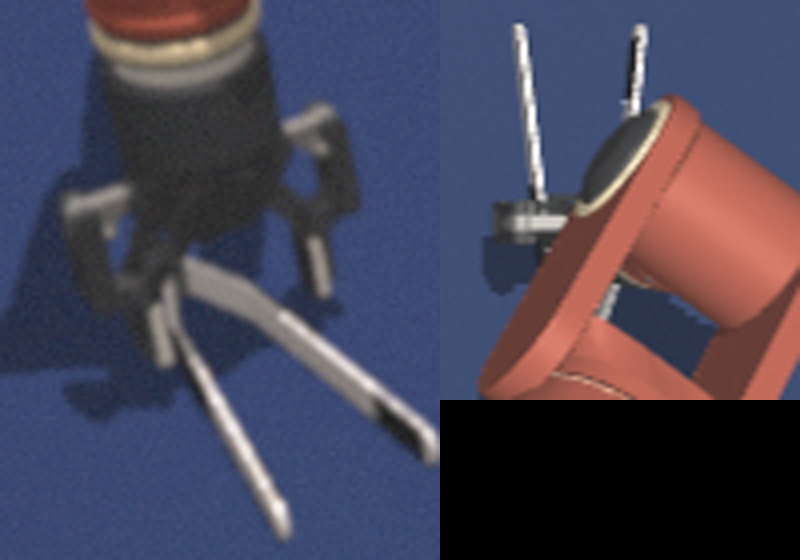

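```bash
python3 - <<'E'
from h import *
for z in(.025,.03,.035):print(z,ray("scene",[[110,271],[150,253.7]],z)[:,:2].round(4).tolist())
E
```

```text
0.025 [[0.4744, -0.3224], [0.4773, -0.2345]]
0.03 [[0.4804, -0.3242], [0.4833, -0.237]]
0.035 [[0.4863, -0.326], [0.4892, -0.2395]]
```

```bash
python3 -m creep '[[0,0,0,0,0,0.005,0.9],[0,0,0,0,0,0.005,0.9],[0,0,0,0,0,0.003,0.9],[0,0,0,0,0,0,0.9]]'; python3 -m creep '[[0,0,0,0,0,0.003,0.9],[0,0,0,0,0,0.003,0.9],[0,0,0,0,0,0.003,0.9],[0,0,0,0,0,0,0.9]]'
```

```text
time: 15.62
tool_pos: [0.4785, -0.28, -0.0255]
tool_rot: [-0.0, 0.013, 1.0, 0.0]
contact_force: [-0.7, -0.1, -0.6]
gripper_width: 0.899
time: 15.95
tool_pos: [0.4784, -0.2799, -0.0348]
tool_rot: [-0.001, 0.013, 1.0, 0.0]
contact_force: [-0.3, -0.1, 0.2]
gripper_width: 0.902
```

```bash
python3 -m creep '[[0,0,0,0,0,0,0.8],[0,0,0,0,0,0,0.7],[0,0,0,0,0,0,0.65],[0,0,0,0,0,0,0.62],[0,0,0,0,0,0,0.6],[0,0,0,0,0,0,0.58],[0,0,0,0,0,0,0.57],[0,0,0,0,0,0,0.57],[0,0,0,0,0,0,0.57]]'; python3 - <<'E'
from h import *
(l,t,r,b)=(70,180,180,320)
a=cv2.resize(manip.grab_frame("scene")[t:b,l:r],None,fx=4,fy=4,interpolation=cv2.INTER_CUBIC)
c=cv2.resize(manip.grab_frame("top")[190:290,350:440],None,fx=4,fy=4,interpolation=cv2.INTER_CUBIC)
c=cv2.copyMakeBorder(c,0,a.shape[0]-c.shape[0],0,0,0)
cv2.imwrite('pics/r3.png',np.hstack([a,c]))
E
```

```text
time: 16.7
tool_pos: [0.4804, -0.2814, -0.032]
tool_rot: [0.001, 0.013, 1.0, -0.001]
contact_force: [-0.4, 0.2, 8.1]
gripper_width: 0.573
```

View pics/r3.png

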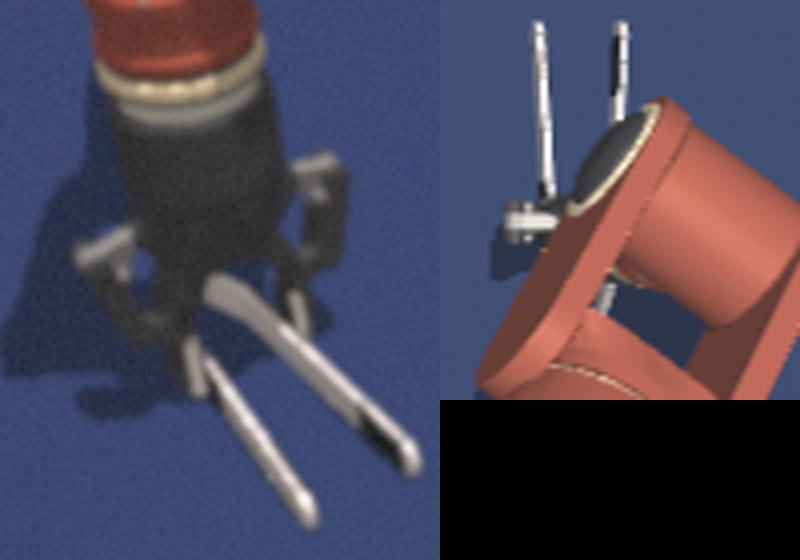

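```bash
python3 -m creep '[[0,0,0,0,0,0,0.59],[0,0,0,0,0,0,0.59],[0,0,0,0,0,-0.005,0.59],[0,0,0,0,0,-0.01,0.59],[0,0,0,0,0,-0.015,0.59],[0,0,0,0,0,-0.03,0.59],[0,0,0,0,0,-0.03,0.59],[0,0,0,0,0,-0.02,0.59],[0,0,0,0,0,0,0.59]]'; python3 st.py; python3 - <<'E'
from h import *
(l,t,r,b)=(70,150,180,290)
a=cv2.resize(manip.grab_frame("scene")[t:b,l:r],None,fx=4,fy=4,interpolation=cv2.INTER_CUBIC)
c=cv2.resize(manip.grab_frame("top")[190:290,350:440],None,fx=4,fy=4,interpolation=cv2.INTER_CUBIC)
c=cv2.copyMakeBorder(c,0,a.shape[0]-c.shape[0],0,0,0)
cv2.imwrite('pics/r4.png',np.hstack([a,c]))
E
```

```text
time: 17.55
tool_pos: [0.4815, -0.2822, 0.0818]
tool_rot: [0.003, 0.013, 1.0, -0.003]
contact_force: [0.2, -0.5, -0.5]
gripper_width: 0.59
17.55 [ 0.4815 -0.2822  0.0818] yaw(y) 88.51 z [ 0.007 -0.005 -1.   ] [ 0.2 -0.5 -0.5] 0.59
```

View pics/r4.png

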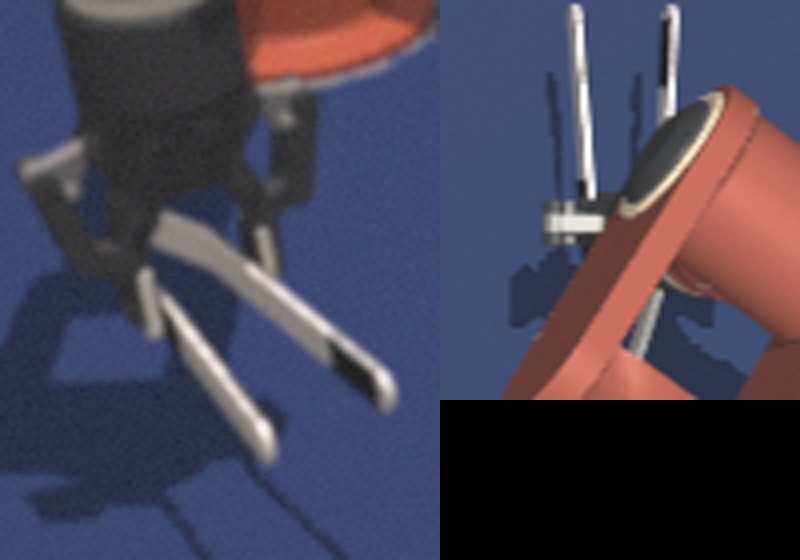

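```bash
cat >> h.py <<'E'
def tri(uvt,uvs):
    A=[];b=[]
    o=[];D=[]
    for n,uv in(("top",uvt),("scene",uvs)):
        c=manip.get_calibration(n);p=ray(n,[uv],0)[0];d=p-c['xyz'];D.append(d/np.linalg.norm(d));o.append(c['xyz'])
    M=np.c_[D[0],-D[1]];t=np.linalg.lstsq(M,o[1]-o[0],rcond=None)[0]
    p,q=o[0]+t[0]*D[0],o[1]+t[1]*D[1];return (p+q)/2,np.linalg.norm(p-q)
E
python3 - <<'E'
from h import *
print(tri((383.5,192),(165.5,243)),tri((407.8,192),(136,258.8)))
E
```

```text
(array([ 0.60394168, -0.25427953,  0.13797822]), np.float64(0.0029814830366513647)) (array([ 0.6033166 , -0.31288456,  0.13276252]), np.float64(0.0019872834106321327))
```

```bash
python3 -m creep '[[0,0,0,-0.0038,0.0234,0,0.59],[0,0,0,-0.0038,0.0234,0,0.59],[0,0,0,-0.0038,0.0234,0,0.59],[0,0,0,-0.0038,0.0234,0,0.59],[0,0,0,-0.0038,0.0234,0,0.59],[0,0,0,-0.0038,0.0234,0,0.59],[0,0,0,-0.0038,0.0234,0,0.59],[0,0,0,-0.0038,0.0234,0,0.59],[0,0,0,-0.0038,0.0234,0,0.59],[0,0,0,-0.0038,0.0234,0,0.59],[0,0,0,0,0,0,0.59],[0,0,0,0,0,0,0.59],[0,0,0,0,0,0,0.59]]'; python3 st.py .5255 -.0493 .004; python3 - <<'E'
from h import *
(l,t,r,b)=(190,150,320,280)
f=manip.grab_frame("scene");g=manip.grab_frame("top")
a=cv2.resize(f[t:b,l:r],None,fx=4,fy=4,interpolation=cv2.INTER_CUBIC)
c=cv2.resize(g[155:285,260:330],None,fx=4,fy=4,interpolation=cv2.INTER_CUBIC)
cv2.imwrite('pics/t1.png',np.hstack([a,c]))
E
```

```text
time: 18.73
tool_pos: [0.5216, -0.0473, 0.0742]
tool_rot: [-0.002, 0.013, 1.0, 0.0]
contact_force: [0.1, -1.0, -0.4]
gripper_width: 0.586
18.73 [ 0.5216 -0.0473  0.0742] yaw(y) 88.52 z [-0.003  0.    -1.   ] [ 0.1 -1.  -0.4] 0.586
tool shift [-0.0042 -0.0019  0.0702]
```

View pics/t1.png

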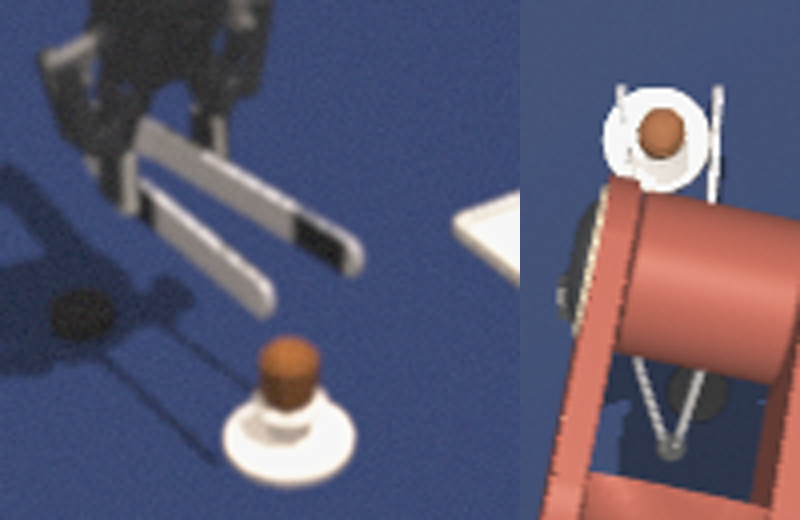

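```bash
python3 - <<'E'
from h import *
p,e=tri((285.2,177.2),(279,210.5)); q,f=tri((309.2,177.5),(257,221.2)); print(p,e,q,f,(p+q)/2,manip.state()['tool_pos'])
print(ray("top",[[295.2,188.0],[294,190]],.058),ray("top",[[294.2,189.5]],.006),ray("scene",[[190+289/4-.4,150+372/4-.4]],.048))
for z in(.12,.128): print(ray("top",[[285.2,177.2],[309.2,177.5]],z))
E
```

```text
[ 0.64693593 -0.02176964  0.12941273] 0.002501531962050465 [ 0.64509564 -0.07868281  0.12772501] 0.0025914827126112356 [ 0.64601578 -0.05022622  0.12856887] [ 0.5222013  -0.04800458  0.07506232]
[[ 0.62703998 -0.05050243  0.058     ]
 [ 0.62210054 -0.04736384  0.058     ]] [[ 0.6283735  -0.05131734  0.006     ]] [[ 0.62591028 -0.04832363  0.048     ]]
[[ 0.64723908 -0.02317144  0.12      ]
 [ 0.64519036 -0.08041515  0.12      ]]
[[ 0.64627557 -0.02277619  0.128     ]
 [ 0.64423982 -0.07965745  0.128     ]]
```

```bash
python3 -m creep '[[0,0,0,-0.003,0,0.005,0.59],[0,0,0,0,0,0.012,0.59],[0,0,0,0,0,0.012,0.59],[0,0,0,0,0,0.004,0.59],[0,0,0,0,0,0,0.59],[0,0,0,0,0,0,0.59]]'; python3 st.py .5255 -.0483 .005; python3 - <<'E'
from h import *
(l,t,r,b)=(190,150,320,280)
f=manip.grab_frame("scene");g=manip.grab_frame("top")
a=cv2.resize(f[t:b,l:r],None,fx=4,fy=4,interpolation=cv2.INTER_CUBIC)
c=cv2.resize(g[155:220,260:330],None,fx=4,fy=8,interpolation=cv2.INTER_CUBIC)
c=cv2.resize(g[165:211,270:320],None,fx=6,fy=6,interpolation=cv2.INTER_CUBIC)
c=cv2.copyMakeBorder(c,0,a.shape[0]-c.shape[0],0,0,0)
cv2.imwrite('pics/t2.png',np.hstack([a,c])[:, :800])
E
```

```text
time: 19.33
tool_pos: [0.5253, -0.0474, 0.0421]
tool_rot: [-0.001, 0.013, 1.0, 0.0]
contact_force: [-1.0, -0.2, -0.9]
gripper_width: 0.587
19.33 [ 0.5253 -0.0474  0.0421] yaw(y) 88.49 z [-0.002  0.    -1.   ] [-1.  -0.2 -0.9] 0.587
tool shift [-0.0003 -0.0009  0.0371]
```

View pics/t2.png

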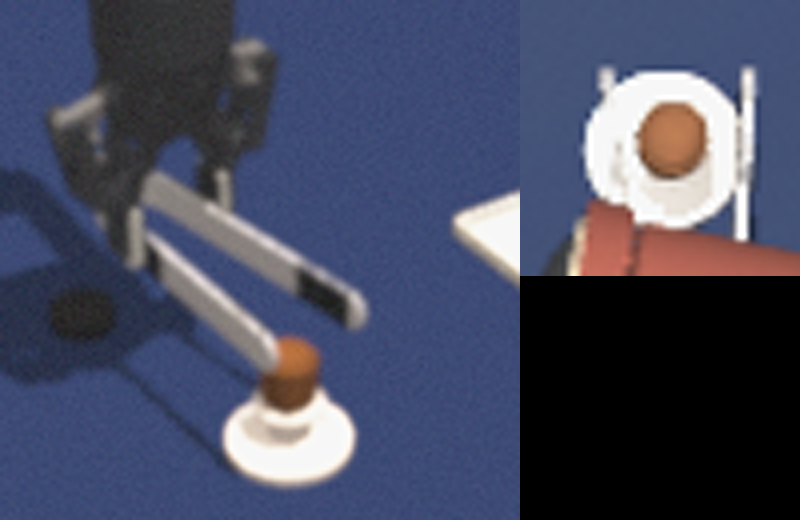

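```bash
python3 -m creep '[[0,0,0,0,-0.0007,0.006,0.59],[0,0,0,0,0,0.006,0.59],[0,0,0,0,0,0.006,0.59],[0,0,0,0,0,0.004,0.59],[0,0,0,0,0,0,0.59]]'; python3 -m creep '[[0,0,0,0,0,0.006,0.59],[0,0,0,0,0,0.004,0.59],[0,0,0,0,0,0.003,0.59],[0,0,0,0,0,0,0.59],[0,0,0,0,0,0,0.59]]'; python3 st.py .5255 -.0483 .005; python3 - <<'E'
from h import *
(l,t,r,b)=(190,150,320,280)
f=manip.grab_frame("scene");g=manip.grab_frame("top")
a=cv2.resize(f[t:b,l:r],None,fx=4,fy=4,interpolation=cv2.INTER_CUBIC)
c=cv2.resize(g[165:211,270:316],None,fx=6,fy=6,interpolation=cv2.INTER_CUBIC)
c=cv2.copyMakeBorder(c,0,a.shape[0]-c.shape[0],0,0,0)
cv2.imwrite('pics/t3.png',np.hstack([a,c]))
E
```

```text
time: 19.85
tool_pos: [0.5248, -0.0478, 0.0195]
tool_rot: [-0.001, 0.013, 1.0, 0.0]
contact_force: [0.1, 0.2, -1.3]
gripper_width: 0.588
time: 20.27
tool_pos: [0.5258, -0.0481, 0.0079]
tool_rot: [-0.0, 0.013, 1.0, 0.0]
contact_force: [-0.3, 0.5, -0.8]
gripper_width: 0.592
20.27 [ 0.5258 -0.0481  0.0079] yaw(y) 88.5 z [-0.  0. -1.] [-0.3  0.5 -0.8] 0.592
tool shift [ 0.0003 -0.0002  0.0029]
```

View pics/t3.png

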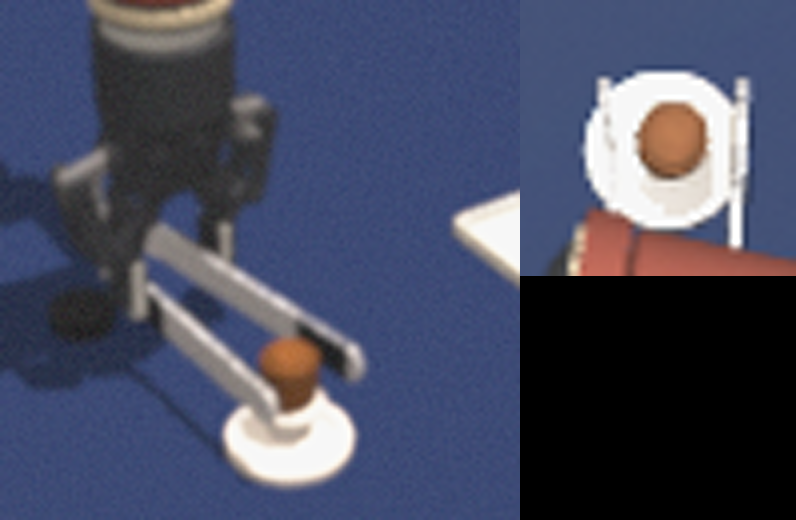

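```bash
python3 -m creep '[[0,0,0,0,0,0,0.58],[0,0,0,0,0,0,0.57],[0,0,0,0,0,0,0.56],[0,0,0,0,0,0,0.55],[0,0,0,0,0,0,0.54],[0,0,0,0,0,0,0.53],[0,0,0,0,0,0,0.52],[0,0,0,0,0,0,0.51],[0,0,0,0,0,0,0.51]]'; python3 st.py; python3 - <<'E'
from h import *
(l,t,r,b)=(190,150,320,280)
f=manip.grab_frame("scene");g=manip.grab_frame("top")
a=cv2.resize(f[t:b,l:r],None,fx=4,fy=4,interpolation=cv2.INTER_CUBIC)
c=cv2.resize(g[165:211,270:316],None,fx=6,fy=6,interpolation=cv2.INTER_CUBIC)
c=cv2.copyMakeBorder(c,0,a.shape[0]-c.shape[0],0,0,0)
cv2.imwrite('pics/t4.png',np.hstack([a,c]))
E
```

```text
time: 21.12
tool_pos: [0.526, -0.0481, 0.0081]
tool_rot: [-0.0, 0.013, 1.0, -0.0]
contact_force: [0.9, 0.1, -1.3]
gripper_width: 0.512
21.12 [ 0.526  -0.0481  0.0081] yaw(y) 88.5 z [-0. -0. -1.] [ 0.9  0.1 -1.3] 0.512
```

View pics/t4.png

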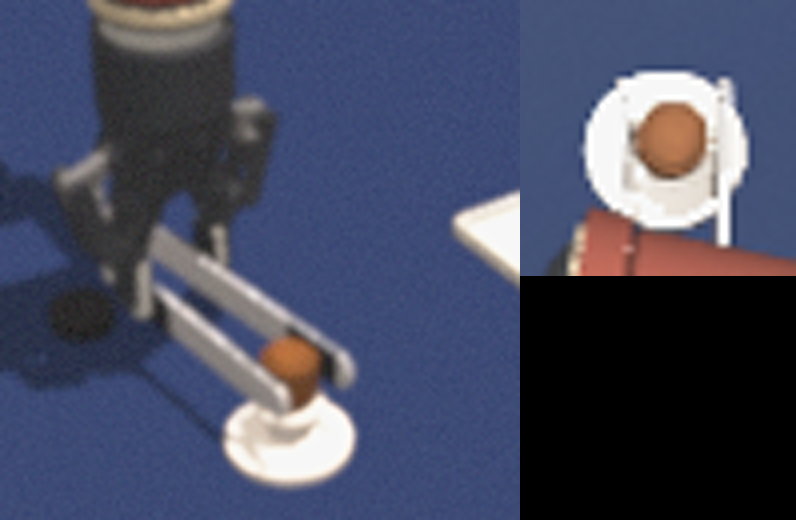

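```bash
python3 -m creep '[[0,0,0,0,0,0,0.505],[0,0,0,0,0,0,0.5],[0,0,0,0,0,0,0.495],[0,0,0,0,0,0,0.49],[0,0,0,0,0,0,0.485],[0,0,0,0,0,0,0.48],[0,0,0,0,0,0,0.475],[0,0,0,0,0,0,0.475]]'; python3 -m creep '[[0,0,0,0,0,0,0.47],[0,0,0,0,0,0,0.465],[0,0,0,0,0,0,0.46],[0,0,0,0,0,0,0.455],[0,0,0,0,0,0,0.45],[0,0,0,0,0,0,0.45]]'; python3 - <<'E'
from h import *
(l,t,r,b)=(190,150,320,280)
f=manip.grab_frame("scene");g=manip.grab_frame("top")
a=cv2.resize(f[t:b,l:r],None,fx=4,fy=4,interpolation=cv2.INTER_CUBIC)
c=cv2.resize(g[165:211,270:316],None,fx=6,fy=6,interpolation=cv2.INTER_CUBIC)
c=cv2.copyMakeBorder(c,0,a.shape[0]-c.shape[0],0,0,0)
cv2.imwrite('pics/t5.png',np.hstack([a,c]))
E
```

```text
time: 21.88
tool_pos: [0.526, -0.0481, 0.0081]
tool_rot: [0.0, 0.013, 1.0, -0.0]
contact_force: [-0.5, 1.0, -1.3]
gripper_width: 0.482
time: 22.38
tool_pos: [0.5261, -0.0481, 0.0082]
tool_rot: [0.0, 0.013, 1.0, -0.0]
contact_force: [-1.4, 0.4, 0.2]
gripper_width: 0.46
```

View pics/t5.png

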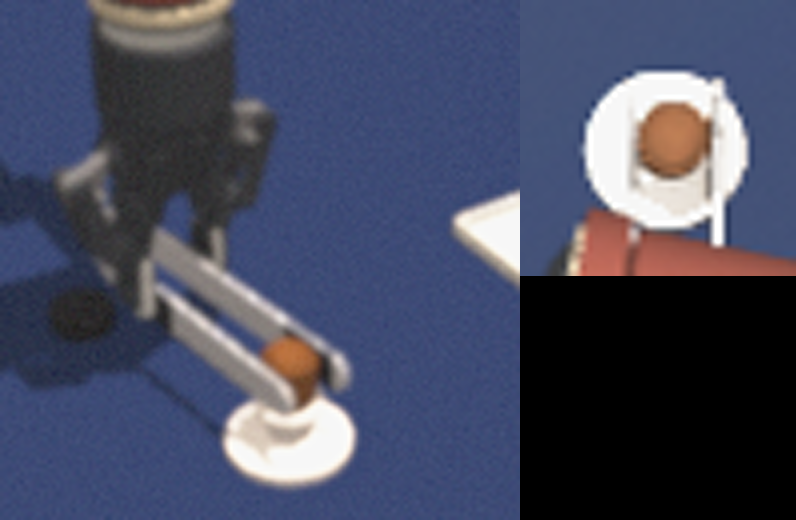

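```bash
python3 -m creep '[[0,0,0,0,0,0,0.44],[0,0,0,0,0,0,0.43],[0,0,0,0,0,0,0.42],[0,0,0,0,0,0,0.41],[0,0,0,0,0,0,0.4],[0,0,0,0,0,0,0.4],[0,0,0,0,0,0,0.4]]'; python3 - <<'E'
from h import *
(l,t,r,b)=(190,150,320,280)
f=manip.grab_frame("scene");g=manip.grab_frame("top")
a=cv2.resize(f[t:b,l:r],None,fx=4,fy=4,interpolation=cv2.INTER_CUBIC)
c=cv2.resize(g[165:211,270:316],None,fx=6,fy=6,interpolation=cv2.INTER_CUBIC)
c=cv2.copyMakeBorder(c,0,a.shape[0]-c.shape[0],0,0,0)
cv2.imwrite('pics/t6.png',np.hstack([a,c]))
E
```

```text
time: 23.07
tool_pos: [0.526, -0.0481, 0.0081]
tool_rot: [0.0, 0.013, 1.0, 0.0]
contact_force: [-1.1, 0.7, -0.7]
gripper_width: 0.463
```

View pics/t6.png

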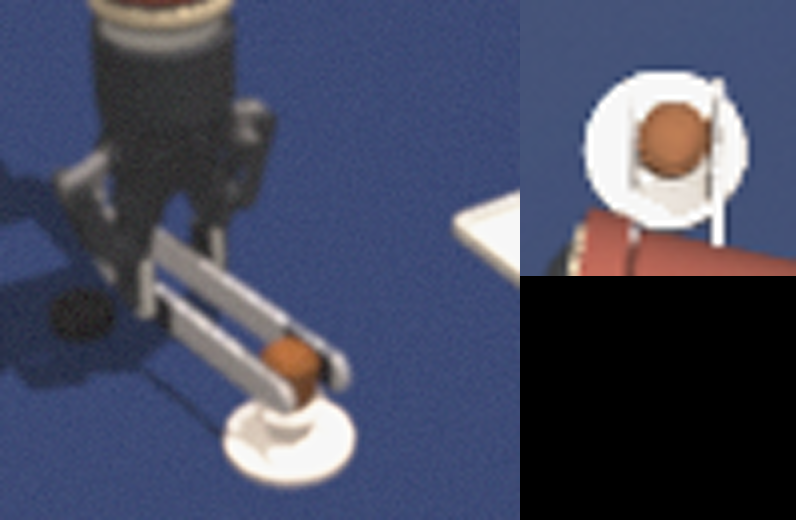

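```bash
python3 -m creep '[[0,0,0,0,0,-0.003,0.4],[0,0,0,0,0,-0.005,0.4],[0,0,0,0,0,-0.008,0.4],[0,0,0,0,0,-0.01,0.4],[0,0,0,0,0,-0.012,0.4],[0,0,0,0,0,-0.015,0.4],[0,0,0,0,0,-0.015,0.4],[0,0,0,0,0,-0.012,0.4],[0,0,0,0,0,-0.006,0.4],[0,0,0,0,0,0,0.4]]'; python3 st.py; python3 - <<'E'
from h import *
(l,t,r,b)=(190,120,320,280)
f=manip.grab_frame("scene");g=manip.grab_frame("top")
a=cv2.resize(f[t:b,l:r],None,fx=3.5,fy=3.5,interpolation=cv2.INTER_CUBIC)
c=cv2.resize(g[160:211,270:316],None,fx=6,fy=6,interpolation=cv2.INTER_CUBIC)
c=cv2.copyMakeBorder(c,0,a.shape[0]-c.shape[0],0,0,0)
cv2.imwrite('pics/t7.png',np.hstack([a,c]))
E
```

```text
time: 24.0
tool_pos: [0.5276, -0.0485, 0.0968]
tool_rot: [0.002, 0.013, 1.0, -0.0]
contact_force: [0.4, -0.8, -0.9]
gripper_width: 0.462
24.0 [ 0.5276 -0.0485  0.0968] yaw(y) 88.5 z [ 0.004 -0.001 -1.   ] [ 0.4 -0.8 -0.9] 0.462
```

View pics/t7.png

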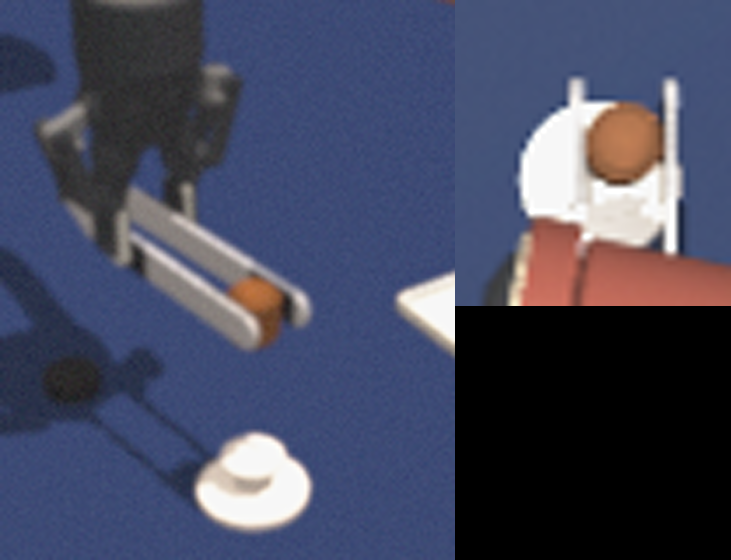

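```bash
python3 -m creep '[[0,0,0,0.0007,0.01,0,0.4],[0,0,0,0.001,0.015,0,0.4],[0,0,0,0.0013,0.02,0,0.4],[0,0,0,0.0013,0.02,0,0.4],[0,0,0,0.0013,0.02,0,0.4],[0,0,0,0.0013,0.02,0,0.4],[0,0,0,0.0013,0.02,0,0.4],[0,0,0,0.0013,0.02,0,0.4],[0,0,0,0.0013,0.02,0,0.4],[0,0,0,0.0013,0.02,0,0.4],[0,0,0,0.0013,0.02,0,0.4],[0,0,0,0.0013,0.02,0,0.4],[0,0,0,0.0013,0.02,0,0.4],[0,0,0,0.0007,0.015,0,0.4],[0,0,0,0.0007,0.011,0,0.4],[0,0,0,0.0002,0.005,0,0.4],[0,0,0,0,0.003,0,0.4],[0,0,0,0,0,0,0.4],[0,0,0,0,0,0,0.4]]'; python3 st.py .5177 .2304 .095; python3 - <<'E'
from h import *
f=manip.grab_frame("scene");g=manip.grab_frame("top")
cv2.imwrite('pics/u1.png',f)
a=cv2.resize(f[110:250,240:400],None,fx=2.5,fy=2.5,interpolation=cv2.INTER_CUBIC)
c=cv2.resize(g[155:240,145:225],None,fx=4.2,fy=4.2,interpolation=cv2.INTER_CUBIC)
h=max(a.shape[0],c.shape[0])
a=cv2.copyMakeBorder(a,0,h-a.shape[0],0,0,0);c=cv2.copyMakeBorder(c,0,h-c.shape[0],0,0,0)
cv2.imwrite('pics/u2.png',np.hstack([a,c]))
E
```

```text
time: 25.68
tool_pos: [0.5156, 0.2308, 0.0939]
tool_rot: [-0.0, 0.013, 1.0, -0.0]
contact_force: [0.1, 0.2, -0.3]
gripper_width: 0.461
25.68 [0.5156 0.2308 0.0939] yaw(y) 88.48 z [-0. -0. -1.] [ 0.1  0.2 -0.3] 0.461
tool shift [-0.0021 -0.0003 -0.0012]
```

View pics/u2.png

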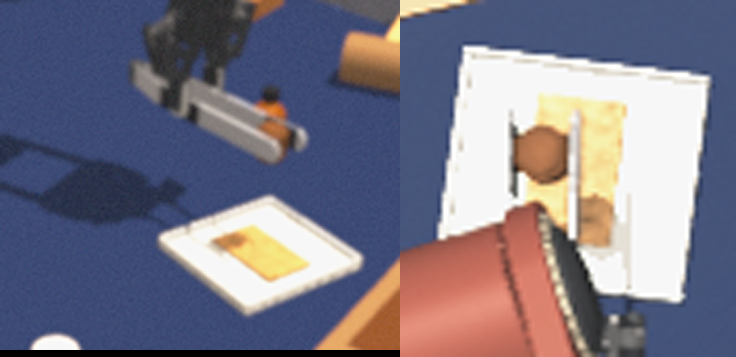

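```bash
python3 -m creep '[[0,0,0,-0.002,0,0,0.4],[0,0,0,0,0,0,0.4],[0,0,0,0,0,0,0.4],[0,0,0,0,0,0,0.4],[0,0,0,0,0,0,0.4],[0,0,0,0,0,0,0.4],[0,0,0,0,0,0,0.4],[0,0,0,0,0,0,0.4],[0,0,0,0,0,0,0.4],[0,0,0,0,0,0,0.4],[0,0,0,0,0,0,0.4],[0,0,0,0,0,0,0.4]]'; python3 - <<'E'
from h import *
f=manip.grab_frame("scene");g=manip.grab_frame("top");cv2.imwrite('pics/v1.png',f);cv2.imwrite('pics/v1t.png',g)
cv2.imwrite('pics/v2.png',np.hstack([cv2.resize(f[130:200,310:400],None,fx=4.4,fy=4.4,interpolation=3),cv2.resize(g[160:230,145:235],None,fx=4.4,fy=4.4,interpolation=3)]))
hsv=cv2.cvtColor(g,cv2.COLOR_BGR2HSV)[165:215,165:200]
m=(hsv[...,0]<18)&(hsv[...,1]>110)&(hsv[...,2]<190)
n,lab,st,c=cv2.connectedComponentsWithStats(m.astype(np.uint8));k=1+np.argmax(st[1:,4]);uv=c[k]+[165,165];print(st[k],uv)
for z in(.12,.14,.15):print(z,ray("top",[uv],z))
print(proj("scene",[[.619,.2284,.12],[.619,.2284,.138],[.619,.2284,.156]]),proj("top",[[.619,.2284,.145]]))
E
python3 st.py
```

```text
time: 26.78
tool_pos: [0.5177, 0.2312, 0.0941]
tool_rot: [-0.0, 0.013, 1.0, 0.0]
contact_force: [-0.3, 0.1, -1.8]
gripper_width: 0.463
[  7  19  13  14 133] [178.17293233 190.52631579]
0.12 [[0.62143303 0.23144122 0.12      ]]
0.14 [[0.61943274 0.22839908 0.14      ]]
0.15 [[0.61843259 0.22687801 0.15      ]]
[[347.7541259  171.45764125]
 [348.53023691 164.8081694 ]
 [349.32072701 158.03550215]] [[177.84348032 190.50519313]]
26.88 [0.5177 0.2312 0.0941] yaw(y) 88.5 z [ 0.  0. -1.] [ 1.  -1.3 -0.8] 0.465
```

View pics/v2.png

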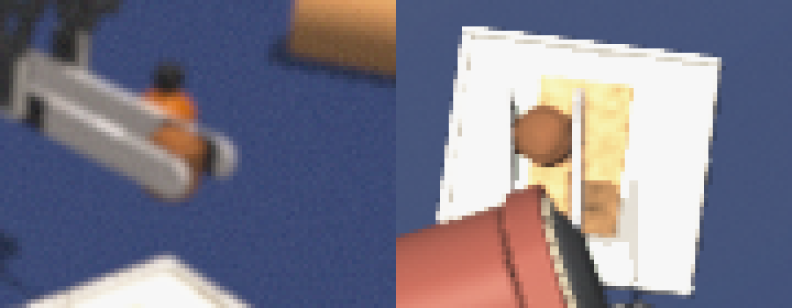

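View pics/v1.png

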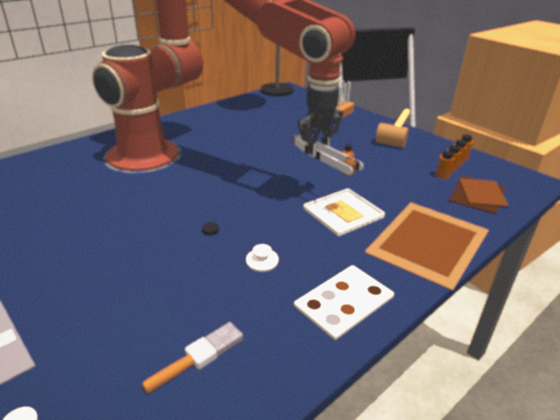

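```bash
python3 -c "
from plant import manip
print(manip.job_done()); s=manip.state(); print(s['time'],s['tool_pos'],s['gripper_width'])"
```

```text
the job is handed in; nothing more can be done
None
the job is handed in; nothing more can be done
```

The job is handed in at about 27 s, with the cork pad in the tray and the bead held in the tongs over it.

- **Pad:** it lies flat, close to the middle of the tray, at about (0.620, 0.228).
- **Bead:** the tongs closed on it, and it lifted cleanly off the stand. The top camera puts it at about (0.619, 0.228), over the pad's middle. I estimate its underside at z ≈ 0.12, which is 10–11 cm above the pad. Opening (0.46) and force stayed steady for the last second. I never saw the gripper touch the bead.
- **Bystanders:** the last picture shows the bottle, cap and brush where they were. I judged this by eye, not by measuring.

Two checks disagreed:
- **Tool height:** the reported tool height did not match the pictures. The fingertips met the table at a reported z of about -0.040, so I set heights by touch and camera, not by that reading.
- **Scene camera:** it showed the held bead about 4 px to the right of where I expected. The tongs partly hide the bead there, so I relied on the top camera.

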